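# Set up the draining rack: drip plate in, beakers on the pegs

### The arm

A 7-joint arm with a two-finger parallel gripper is mounted at the origin on a cart in front of the work surface, level with it; the furniture and walls round the work are solid. World frame = base frame: x ahead of the robot, y to its left, z up, the work surface at z = 0. Lengths are in m, angles in rad, forces in N, time in s.
With the tool pointing down it reaches from about 0.4 to 0.875 m from the base axis. Payload 6.5 kg.
Tool frame: the origin (TCP) lies at the very end of the fingers, on their centre line; the grasp point (between the pads) lies bot.tcp_to_grasp behind it (bot.tcp_to_grasp is the distance from the TCP to the grasp point, in m); z points along the fingers, y is the line along which they close (so a half turn about z gives the same grasp; the last joint's range is limited). The gripper opens to 85 mm and grips with 20 to 120 N. Pads are 22 mm wide; open, the fingers measure 114 mm over their backs; the gripper's body (76 mm by 85 mm) begins 54 mm behind the grasp point. The pads swing forward as they close: fully open they stand 13 mm farther back than shut.
Start: joints at [-1.22, 0.536, -0.004, 1.538, 0.003, 1.067, -0.071], TCP at [0.263, 0.594, 0.231] pointing down, gripper open.
Joint ranges: [-2.7, 2.7], [-0.37, 2.16], [-1.27, 1.26], [0.24, 2.4], [-1.31, 4.45], [0.19, 1.91], [-2.76, 2.76]. Speed limits (rad/s): [2.39, 2.39, 3.14, 3.14, 3.14, 3.14, 3.14].

### API

Orientations are given as a rotation vector (axis times angle).
In Python, from rig import status, grab_frame, get_calibration, job_done, find_in, pinpoint, bot gives the robot as it stands.
- The arm moves only by the tool move_arm, never from a script. Its argument "motion" is a list of rows, each an object of numbers: "dx", "dy", "dz": the shift along the tool's x, y, z normalised to -1 to 1, where 1 is 20 cm; "wx", "wy", "wz": the turn, a rotation vector about the tool's x, y, z normalised to -1 to 1, where 1 is 2 pi rad. A call has 1 to 20 rows; each row is the pose to reach, as a shift and turn from the pose commanded when the call began, along the tool's axes at that moment, turning the shorter way round; what a row does not reach only later rows make up. A row lasts 1/8 s, in which the tool goes at most 62.5 mm and 10.7 degrees, less where a joint would pass 70% of its speed; a pose out of reach is approached as far as the arm can. A call with a number of a shift or a turn outside -1 to 1 is refused whole. A call with a gripper value outside its range is refused whole. "fingers" is the closure, from -1 (fully open) to 1 (shut), so that 0 is half open, set as the call begins (left out, the last holds). The fingers move at their own pace and stop on an object; "newtons" is the grip in N (left out, the last holds). Time passes only in rows, so rows that repeat a pose let the fingers close. It gives the time, the measured TCP pose, the force, the opening and the grip force at its end, in the units of the state.
- status.state(): the state, without advancing time (a new reading comes with each control period).
- grab_frame(name): name is "scene" or "top" or "wrist"; returns the picture (480x640x3 uint8, blue, green, red); there is no depth.
- get_calibration(name): a dict with "fx", "fy", "cx", "cy" (pixels), "R" (3x3) and "t" (3): a world point X has camera coordinates R X + t. Camera axes: x right, y down, z forward; pixel columns grow to the right and rows downward; lengths in m; the calibration is good to about 2 mm. A picture is of the moment at which its call begins: read the wrist's pose just before it. get_calibration takes no time and is no camera call; for the wrist camera it gives the pose at the moment of the call.
- job_done(): hands the job in; it is judged then, once.
Trained networks look in the newest picture that a camera, given by its name, has taken for a name from the list of things; names that differ only in an ending like _2 or _b are one class to them, and where a whole thing is asked for, a point or a joint stands for the part that bears it (a point fixed in the world has none). Each returns a list of dicts, best first, with "confidence" (0 to 1); they miss things now and then, are a little off and sometimes report something else, mostly with a low value. They report only what shows in the picture. A call takes as long as a camera call. They do not tell look-alikes from the thing itself.
- find_in(camera, name): "position" ([column, row] in pixels, amid what is visible of it).
- pinpoint(camera, name): "position" ([column, row] in pixels: a listed point, or the origin of a listed thing).
The state is a dict: "t": time; "joint_pos": joint angles; "qd": joint speeds; "effort": joint torques, N m; "eef_pos": TCP position; "eef_rot": TCP orientation; "wrist_force": force on the tool from outside, world axes, zero at the start; "moment": the same for the moment, N m; "grip_width": opening from 0.0 (shut) to 1.0 (fully open); "grip_force": force on a finger pad.
Only numpy, scipy, OpenCV 4.12 (cv2) and the standard library are available. Lean on these libraries where they do the work, as an engineer would, in place of code of your own. Each camera call takes 0.05 s, during which the arm holds its last target. There are 200 camera calls.

### The job

Slide the thin drip plate on the riser forward until its tongue sticks well out over the riser's front edge, grip it there, and lay it flat in the draining rack, fully home against the back panel with the tongue to the front. Only then hang every beaker mouth down on a peg of its own, pushed on until the peg's tip meets its bottom. Leave the bottle, shaker and timer where they stand.

Things in the scene. Friction and masses are not known exactly. Their poses are not given: they have to be found in the camera images.
- riser_edge (a point): Middle of the front edge of a low wooden riser (a little bench), on its top surface. The riser is fixed on the table, 180 (x) x 300 (y) x 60 mm high, top board 14 mm thick on two side legs set in from the front. x points from the front edge back over the riser, y along the edge, z up.
- plate_mid (a point): Middle of the main sheet of the black plastic drip plate, half-way through its 3 mm: sheet 100 (x) x 260 (y) mm plus a flat tongue, 44 mm wide, sticking out 60 mm from the middle of its -x long side. x points from tongue to sheet. 0.09 to 0.14 kg. It lies on the riser, too thin to pinch while flat; pressed from above and dragged it slides easily.
- tongue_tip (a point): Middle of the free end of the drip plate's tongue, 110 mm from plate_mid along the plate's -x; same axes. A tongue that sticks out over an edge can be gripped from above by its two long sides (44 mm apart, 3 mm thick).
- rack: Draining rack (aluminium bed, grey back panel and end guides), fixed, 310 mm long (y); origin: under its middle at table height; x level, from its open front to its back panel. Bed surface at z = 30 mm, from x = -45 mm to the panel at x = 62 mm (panel top z = 93 mm); low guides, 14 mm high, end the bed at both sides, 284 mm apart. Only four rubber feet are under it. Four pegs lean forward over it from the panel's top.
- rack_home (a point): Where plate_mid is when the plate is fully home: flat on the rack's bed, centred, rear long side against the back panel, tongue to the front and 53 mm out over the bed's front edge. Axes as the rack's. Rack frame: x = 12 mm, y = 0, z = 31.5 mm.
- peg0_tip (a point): Outermost point of the round white tip of rack peg 0 (0 at the rack's -y end, 85 mm apart), 182 mm over the table. Axes as the rack's. The peg is a straight 20 mm rod (22 mm ball end), 111 mm long from its root on the back panel, leaning 30 degrees (0.524 rad) from vertical towards the front: root to tip is (-0.5, 0, 0.866) in these axes.
- peg1_tip (a point): Outermost point of the round white tip of rack peg 1 (0 at the rack's -y end, 85 mm apart), 182 mm over the table. Axes as the rack's. The peg is a straight 20 mm rod (22 mm ball end), 111 mm long from its root on the back panel, leaning 30 degrees (0.524 rad) from vertical towards the front: root to tip is (-0.5, 0, 0.866) in these axes.
- peg2_tip (a point): Outermost point of the round white tip of rack peg 2 (0 at the rack's -y end, 85 mm apart), 182 mm over the table. Axes as the rack's. The peg is a straight 20 mm rod (22 mm ball end), 111 mm long from its root on the back panel, leaning 30 degrees (0.524 rad) from vertical towards the front: root to tip is (-0.5, 0, 0.866) in these axes.
- peg3_tip (a point): Outermost point of the round white tip of rack peg 3 (0 at the rack's -y end, 85 mm apart), 182 mm over the table. Axes as the rack's. The peg is a straight 20 mm rod (22 mm ball end), 111 mm long from its root on the back panel, leaning 30 degrees (0.524 rad) from vertical towards the front: root to tip is (-0.5, 0, 0.866) in these axes.
- cup0_mid (a point): Middle of cup 0: a straight blue plastic beaker, outside diameter 56 mm, 60 mm long, wall 3.5 mm (inside 49 mm), closed end 4 mm thick, about 60 g; at the start it stands mouth down on the table. This point: on its axis, half-way along; z points from mouth to closed end. Not every start has every beaker (absent: None).
- cup0_floor (a point): Middle of the inside face of cup 0's closed end, 26 mm from cup0_mid along +z; a hung cup rests about here on the peg's tip and may lean to either side by what play the peg leaves.
- cup1_mid (a point): Middle of cup 1: a straight orange plastic beaker, outside diameter 56 mm, 60 mm long, wall 3.5 mm (inside 49 mm), closed end 4 mm thick, about 60 g; at the start it stands mouth down on the table. This point: on its axis, half-way along; z points from mouth to closed end. Not every start has every beaker (absent: None).
- cup1_floor (a point): Middle of the inside face of cup 1's closed end, 26 mm from cup1_mid along +z; a hung cup rests about here on the peg's tip and may lean to either side by what play the peg leaves.
- cup2_mid (a point): Middle of cup 2: a straight green plastic beaker, outside diameter 56 mm, 60 mm long, wall 3.5 mm (inside 49 mm), closed end 4 mm thick, about 60 g; at the start it stands mouth down on the table. This point: on its axis, half-way along; z points from mouth to closed end. Not every start has every beaker (absent: None).
- cup2_floor (a point): Middle of the inside face of cup 2's closed end, 26 mm from cup2_mid along +z; a hung cup rests about here on the peg's tip and may lean to either side by what play the peg leaves.
- cup3_mid (a point): Middle of cup 3: a straight yellow plastic beaker, outside diameter 56 mm, 60 mm long, wall 3.5 mm (inside 49 mm), closed end 4 mm thick, about 60 g; at the start it stands mouth down on the table. This point: on its axis, half-way along; z points from mouth to closed end. Not every start has every beaker (absent: None).
- cup3_floor (a point): Middle of the inside face of cup 3's closed end, 26 mm from cup3_mid along +z; a hung cup rests about here on the peg's tip and may lean to either side by what play the peg leaves.
- mustard_bottle: Bystander: yellow squeeze bottle, 56 mm across, 199 mm high, origin under its centre; to the right of the riser.
- salt_shaker: Bystander: salt shaker, 44 mm across, 90 mm high, origin under its centre; to the right of the riser.
- kitchen_timer: Bystander: red and white kitchen timer, 56 mm across, 37 mm high, origin under its centre; behind the beakers, between riser and rack.
Mind the look-alikes: they are no part of the job. There is more than one size of the part that bears cup3_mid; the job needs the smaller.

How it is judged:
By the outcome, as a careful person would: the job done as asked, in the order asked, and still so for the second after the job is handed in, with the robot touching nothing.
Of cup0, cup1, cup2, cup3 only 2 to 4 are there at a start; the rules pass over those that are not, and their reading is None.
At some moment in a run one of cup0, cup1, cup2, cup3 may be knocked a few centimetres aside while the robot is not near it.
It also fails if it takes over 210 s, if anything falls off the work surface, if the arm or the gripper's body presses on something with over 40 N, if the wrist force passes 120 N, or if a joint passes its speed limit or range.

## Working session

There is one attempt and no reset: what is moved stays moved. The work goes in short steps, Python scripts to look and compute and a tool call to move; the robot and the scene stay as the last step left them, time stands still between calls to the robot, and variables do not carry over. Pictures are saved under pics/ and viewed, at most 14 in all, crops included, and the job is handed in when it is done.

Besides the shell and the picture viewer there is one more tool, called after "Emit:" as name([rows], argument=value, ...), one row to a line, values as JSON. move_arm: Moves the arm, as the interface text tells. Scaled input: -1 to 1 covers 20 cm each way for a shift and 2 pi rad each way for a turn. Its arguments: {"type":"object","properties":{"motion":{"type":"array","items":{"type":"object","properties":{"dx":{"type":"number","minimum":-1,"maximum":1},"dy":{"type":"number","minimum":-1,"maximum":1},"dz":{"type":"number","minimum":-1,"maximum":1},"wx":{"type":"number","minimum":-1,"maximum":1},"wy":{"type":"number","minimum":-1,"maximum":1},"wz":{"type":"number","minimum":-1,"maximum":1}}}},"fingers":{"type":"number"},"newtons":{"type":"number"}},"required":["motion"]}

```bash
ls; mkdir -p pics; python3 - <<'E'
from rig import status, grab_frame, get_calibration, find_in, pinpoint, bot
import cv2,numpy as np
print(bot.tcp_to_grasp); s=status.state(); print({k:np.round(s[k],3) for k in ('t','eef_pos','eef_rot','grip_width','wrist_force')})
for c in ("scene","top"):
    im=grab_frame(c); cv2.imwrite(f"pics/{c}0.png",im)
    k=get_calibration(c); print(c,k['fx'],k['cx'],k['cy'],np.round(k['R'],3).tolist(),np.round(k['t'],3))
    for n in ["riser_edge","plate_mid","tongue_tip","rack","rack_home","peg0_tip","peg1_tip","peg2_tip","peg3_tip","cup0_mid","cup1_mid","cup2_mid","cup3_mid","mustard_bottle","salt_shaker","kitchen_timer"]:
        print(c,n,[(np.round(d["position"]).astype(int).tolist(),round(d["confidence"],2)) for d in pinpoint(c,n)][:3])
E
```

```text
pics
0.0187
{'t': np.float64(0.0), 'eef_pos': array([0.263, 0.594, 0.23 ]), 'eef_rot': array([-6.500e-01, -3.073e+00,  3.000e-03]), 'grip_width': np.float64(0.997), 'wrist_force': array([ 0.843,  0.202, -0.161])}
scene 584.9992060092869 323.2651330841621 240.87046972912603 [[-0.871, -0.492, -0.012], [-0.186, 0.351, -0.918], [0.455, -0.797, -0.397]] [0.419 0.207 1.408]
scene riser_edge [([347, 231], 0.77)]
scene plate_mid [([318, 225], 0.72)]
scene tongue_tip [([350, 231], 0.95), ([344, 217], 0.58)]
scene rack [([260, 331], 0.95)]
scene rack_home [([255, 324], 0.8), ([274, 276], 0.69)]
scene peg0_tip []
scene peg1_tip [([344, 216], 0.35)]
scene peg2_tip []
scene peg3_tip [([238, 291], 0.78)]
scene cup0_mid [([326, 285], 0.65)]
scene cup1_mid [([350, 271], 0.82)]
scene cup2_mid [([312, 271], 0.73)]
scene cup3_mid [([292, 382], 0.69), ([350, 270], 0.56), ([295, 277], 0.46)]
scene mustard_bottle [([345, 218], 0.7)]
scene salt_shaker [([378, 226], 0.7)]
scene kitchen_timer [([273, 278], 0.57)]
top 516.0054262894482 316.03409297291637 238.87053361336058 [[0.005, -1.0, -0.009], [-0.997, -0.004, -0.078], [0.078, 0.009, -0.997]] [0.014 0.474 1.506]
top riser_edge [([397, 230], 0.8), ([162, 248], 0.45)]
top plate_mid [([396, 186], 0.95)]
top tongue_tip [([396, 225], 0.98)]
top rack [([221, 237], 0.55)]
top rack_home [([335, 256], 0.71), ([217, 230], 0.65)]
top peg0_tip [([248, 208], 0.86)]
top peg1_tip [([220, 221], 0.7)]
top peg2_tip [([191, 233], 0.7)]
top peg3_tip [([162, 248], 0.83)]
top cup0_mid [([302, 254], 0.51), ([321, 225], 0.35)]
top cup1_mid []
top cup2_mid [([322, 224], 0.67)]
top cup3_mid [([298, 222], 0.8), ([162, 302], 0.58)]
top mustard_bottle [([471, 180], 0.78), ([336, 255], 0.37)]
top salt_shaker [([471, 226], 0.75), ([322, 224], 0.39), ([295, 222], 0.26)]
top kitchen_timer [([307, 197], 0.58)]
```

View pics/top0.png

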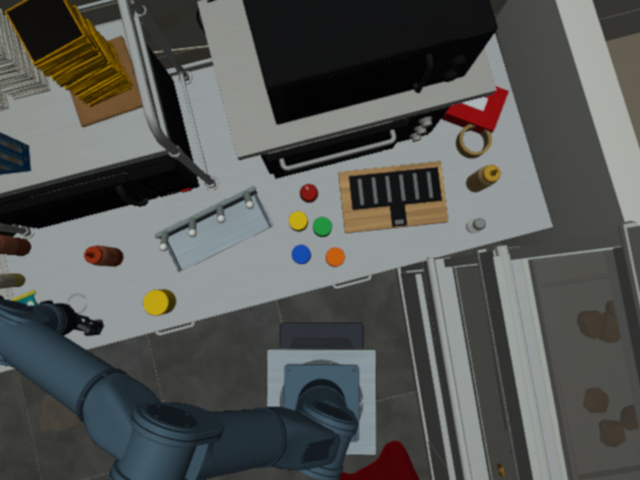

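View pics/scene0.png

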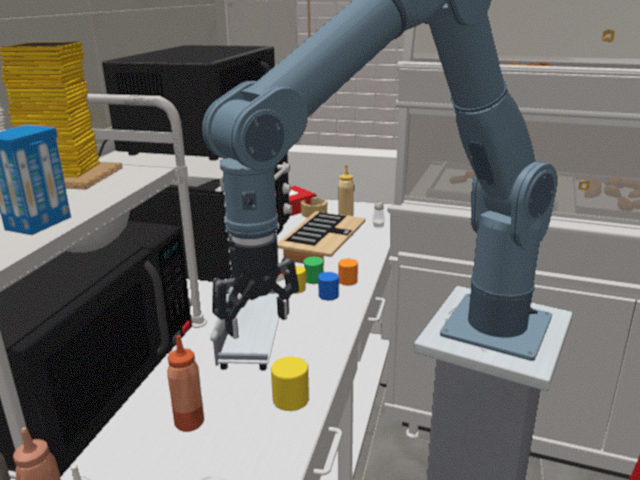

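Top view: four small beakers: yellow (298,221), green (322,226), blue (301,254) and orange (335,257). The big yellow at (157,302) is the look-alike. The plate is on the riser with its tongue at (398,225), and the rack is at (215,228).

```bash
cat > h.py <<'E'
from rig import status, grab_frame, get_calibration, find_in, pinpoint, bot
import cv2,numpy as np
from scipy.spatial.transform import Rotation as Ro
def bp(c,uv,z,k=None):
    k=k or get_calibration(c); R=np.array(k['R']); t=np.array(k['t'])
    d=R.T@np.array([(uv[0]-k['cx'])/k['fx'],(uv[1]-k['cy'])/k['fy'],1]); o=-R.T@t
    return o+d*(z-o[2])/d[2]
def proj(c,X,k=None):
    k=k or get_calibration(c); p=np.array(k['R'])@X+np.array(k['t'])
    return np.array([k['fx']*p[0]/p[2]+k['cx'],k['fy']*p[1]/p[2]+k['cy']])
def tool(yaw,tilt=0):
    """tool z down (tilted forwards along heading yaw by tilt), tool y = horizontal, perpendicular to heading"""
    h=np.array([np.cos(yaw),np.sin(yaw),0]); zt=np.array([0,0,-1])*np.cos(tilt)+h*np.sin(tilt)
    y=np.array([-h[1],h[0],0]); return Ro.from_matrix(np.c_[np.cross(y,zt),y,zt])
def rows(targets,start=None):
    """targets: list of (pos, Ro) -> normalised rows"""
    s=status.state()
    p0,R0=start or (np.array(s['eef_pos']),Ro.from_rotvec(s['eef_rot']))
    print('t',round(s['t'],2),'f',np.round(s['wrist_force'],1),'w',round(s['grip_width'],3))
    for p,R in targets:
        if abs((R0.inv()*R).magnitude())>np.pi/2: R=R*Ro.from_euler('z',np.pi)
        d=R0.inv().apply(np.array(p)-p0)/.2; w=(R0.inv()*R).as_rotvec()/(2*np.pi)
        print('dx %.4f dy %.4f dz %.4f wx %.4f wy %.4f wz %.4f'%(*d,*w),'steps',int(max(np.linalg.norm(d)*200/62.5,np.degrees(np.linalg.norm(w))*2*np.pi/10.7)+1))
E
python3 - <<'E'
from h import *
k=get_calibration('top')
P=lambda n,uv,z:print(n,np.round(bp('top',uv,z,k),4))
P('mid',(396,186),.0615);P('tip',(396,225),.0615);P('edge',(397,230),.06)
for i,uv in enumerate([(248,208),(220,221),(191,233),(162,248)]):P('peg%d'%i,uv,.182)
P('home',(217,230),.0315)
for n,uv in dict(y=(298,221),g=(322,226),b=(301,254),o=(335,257),Y=(157,302)).items():P(n,uv,.06)
for uv in [(158,233),(271,222),(180,270),(254,187)]:P('rk',uv,.035)
for uv in [(340,172),(438,162),(447,220),(345,232)]:P('rs',uv,.06)
for uv in [(350,178),(438,167),(441,199),(355,208)]:P('pl',uv,.06)
P('must',(471,190),.0);P('timer',(308,193),.037)
im=cv2.imread('pics/top0.png'); a=cv2.resize(im[150:280,140:300],None,fx=3.75,fy=3.75,interpolation=cv2.INTER_CUBIC)
b=cv2.resize(im[140:250,320:510],None,fx=3.15,fy=3.15,interpolation=cv2.INTER_CUBIC)
print(a.shape,b.shape)
cv2.imwrite('pics/riser.png',b)
E
```

```text
mid [ 0.6252 -0.2142  0.0615]
tip [ 0.5119 -0.2134  0.0615]
edge [ 0.4976 -0.2163  0.06  ]
peg0 [0.5429 0.1961 0.182 ]
peg1 [0.508  0.2698 0.182 ]
peg2 [0.4757 0.346  0.182 ]
peg3 [0.4356 0.4218 0.182 ]
home [0.4982 0.3077 0.0315]
y [0.5225 0.0685 0.06  ]
g [ 0.5083 -0.0007  0.06  ]
b [0.4273 0.0592 0.06  ]
o [ 0.4192 -0.0383  0.06  ]
Y [0.2883 0.4694 0.06  ]
rk [0.4883 0.4802 0.035 ]
rk [0.5221 0.1488 0.035 ]
rk [0.3803 0.4128 0.035 ]
rk [0.6257 0.2002 0.035 ]
rs [ 0.6661 -0.0523  0.06  ]
rs [ 0.6964 -0.3366  0.06  ]
rs [ 0.5271 -0.3602  0.06  ]
rs [ 0.4912 -0.0669  0.06  ]
pl [ 0.6485 -0.0813  0.06  ]
pl [ 0.6816 -0.3364  0.06  ]
pl [ 0.588  -0.3438  0.06  ]
pl [ 0.5609 -0.0957  0.06  ]
must [ 0.6251 -0.4482  0.    ]
timer [0.608  0.0408 0.037 ]
(488, 600, 3) (346, 598, 3)
```

View pics/riser.png

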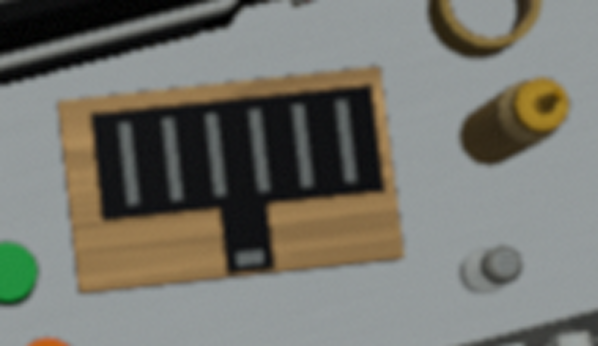

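```bash
python3 - <<'E'
from h import *
s=status.state();R0=Ro.from_rotvec(s['eef_rot'])
k=get_calibration('wrist');print('cam rel TCP',np.round(R0.inv().apply(-np.array(k['R']).T@np.array(k['t'])-s['eef_pos']),3),np.round(R0.inv().as_matrix()@np.array(k['R']).T,2).tolist(),k['fx'])
rows([((.38,.40,.33),tool(.443)),((.45,.17,.33),tool(.1))])
E
```

```text
cam rel TCP [ 0.074 -0.    -0.142] [[-0.0, -0.95, -0.3], [1.0, -0.0, 0.0], [-0.0, -0.3, 0.95]] 363.0335279797317
t 1.7 f [-0.9 -0.6  0.5] w 1.001
dx -0.9278 dy -0.6520 dz -0.4936 wx 0.0000 wy -0.0000 wz -0.1368 steps 5
dx -1.7133 dy -1.5620 dz -0.4936 wx 0.0000 wy -0.0000 wz -0.0822 steps 8
```

Emit:
move_arm([
  {"dx": -0.2, "dy": -0.15, "dz": -0.3, "wz": -0.03},
  {"dx": -0.928, "dy": -0.652, "dz": -0.494, "wz": -0.137},
  {"dx": -0.928, "dy": -0.652, "dz": -0.494, "wz": -0.137},
  {"dx": -0.928, "dy": -0.652, "dz": -0.494, "wz": -0.137},
  {"dx": -0.928, "dy": -0.652, "dz": -0.494, "wz": -0.137},
  {"dx": -0.928, "dy": -0.652, "dz": -0.494, "wz": -0.137},
  {"dx": -0.928, "dy": -0.652, "dz": -0.494, "wz": -0.137},
  {"dx": -0.928, "dy": -0.652, "dz": -0.494, "wz": -0.137},
], fingers=1)

```text
schema error: expected keys dx, dy, dz, wx, wy, wz
```

```bash
python3 - <<'E'
from h import *
s=status.state();print(np.round(s['eef_pos'],3))
im=grab_frame('wrist');k=get_calibration('wrist');cv2.imwrite('pics/w1.png',im)
for n,z in [("peg%d_tip"%i,.182) for i in range(4)]+[("rack_home",.0315),("rack",0),("kitchen_timer",0),("cup3_mid",.03)]:
    for d in pinpoint('wrist',n)[:2]: print(n,np.round(d['position'],1),round(d['confidence'],2),np.round(bp('wrist',d['position'],z,k),4))
rows([((.45,.17,.33),tool(.1)),((.54,-.03,.30),tool(.1)),((.62,-.213,.2),tool(.1))])
E
```

```text
[0.263 0.594 0.231]
t 2.15 f [-1.1  1.7  1.3] w 0.995
dx -1.7133 dy -1.5619 dz -0.4937 wx -0.0000 wy -0.0000 wz -0.0822 steps 8
dx -2.5296 dy -2.2941 dz -0.3437 wx -0.0000 wy -0.0000 wz -0.0822 steps 11
dx -3.2658 dy -2.9689 dz 0.1563 wx -0.0000 wy -0.0000 wz -0.0822 steps 15
```

View pics/w1.png

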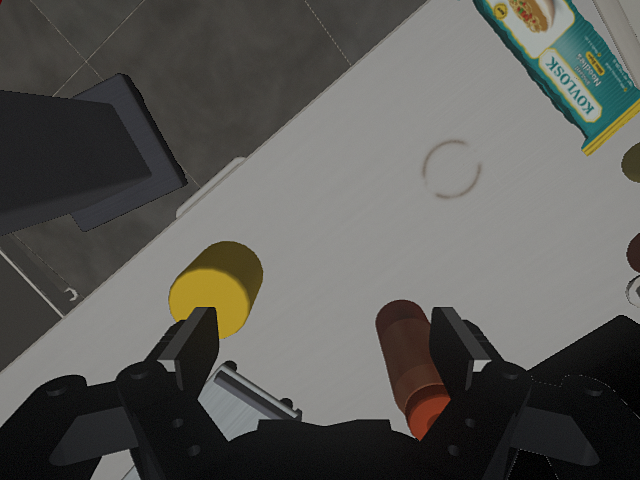

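```bash
python3 - <<'E'
from h import *
im=cv2.imread('pics/top0.png'); a=cv2.resize(im[170:290,140:290],None,fx=5,fy=5,interpolation=cv2.INTER_CUBIC)
cv2.imwrite('pics/rack.png',a)
rows([((.38,.40,.33),tool(.443))])
E
```

```text
t 2.15 f [-1.1  1.7  1.3] w 0.995
dx -0.9277 dy -0.6520 dz -0.4937 wx -0.0000 wy -0.0000 wz -0.1368 steps 5
```

View pics/rack.png

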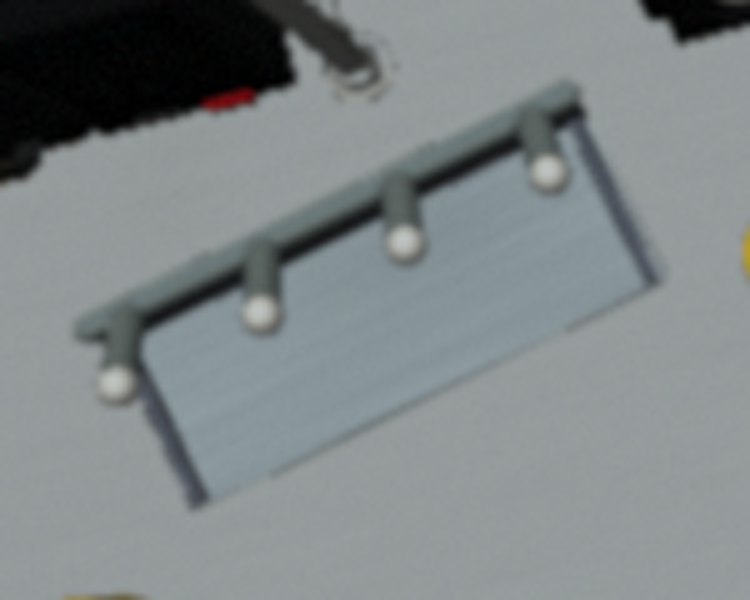

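Emit:
move_arm([
  {"dx": -0.2, "dy": -0.15, "dz": -0.3, "wx": 0, "wy": 0, "wz": 0},
  {"dx": -0.5, "dy": -0.5, "dz": -0.5, "wx": 0, "wy": 0, "wz": -0.03},
  {"dx": -0.95, "dy": -0.95, "dz": -0.5, "wx": 0, "wy": 0, "wz": -0.06},
  {"dx": -0.95, "dy": -0.95, "dz": -0.5, "wx": 0, "wy": 0, "wz": -0.082},
  {"dx": -0.95, "dy": -0.95, "dz": -0.5, "wx": 0, "wy": 0, "wz": -0.082},
  {"dx": -0.95, "dy": -0.95, "dz": -0.5, "wx": 0, "wy": 0, "wz": -0.082},
], fingers=1)

```text
t: 2.9
eef_pos: [0.3624, 0.34, 0.3323]
eef_rot: [-0.143, 3.136, -0.0]
wrist_force: [0.1, 0.9, -0.2]
grip_width: 0.0
grip_force: 0.0
```

The crop shows the peg balls clearly at pixels (249,204), (221,218), (192,232) and (163,246). The bed's front corners are at (180,270) and (272,227).

```bash
python3 - <<'E'
from h import *
k=get_calibration('top')
B=np.array([bp('top',uv,.1725,k) for uv in [(249.4,204),(220.8,218.4),(192.2,232.4),(163.2,246.4)]])
d=B[3]-B[0];yaw=np.arctan2(-d[0],d[1]);x=np.array([np.cos(yaw),np.sin(yaw)]);y=np.array([-x[1],x[0]])
print(B.round(4),np.linalg.norm(d),yaw)
F=[bp('top',(140+u/5,170+v/5),.03,k)[:2] for u,v in [(200,503),(660,285)]];m=(F[0]+F[1])/2
e=F[0]-F[1];print('front',np.round(F,4),np.linalg.norm(e),np.arctan2(-e[0],e[1]))
o=m+.045*x;print('origin from front',o,'ball centre mean in rack',[(B.mean(0)[:2]-o)@x,(B.mean(0)[:2]-o)@y])
Bk=[bp('top',(140+u/5,170+v/5),.093,k)[:2] for u,v in [(82,335),(575,95)]]
print('panel top',[((b-o)@x,(b-o)@y) for b in Bk])
rows([((.54,-.03,.30),tool(.1)),((.619,-.213,.2),tool(.1)),((.619,-.213,.09),tool(.1))])
E
```

```text
[[0.555  0.1938 0.1725]
 [0.516  0.2697 0.1725]
 [0.4782 0.3453 0.1725]
 [0.4405 0.4217 0.1725]] 0.2550145027445215 0.4658995567934987
front [[0.3786 0.4141]
 [0.5079 0.1462]] 0.2974431842536421 0.4496087115073974
origin from front [0.48342667 0.3003616 ] ball centre mean in rack [np.float64(0.0157583844438564), np.float64(0.00018377731632741875)]
panel top [(np.float64(0.06407348252145537), np.float64(0.15318804742129594)), (np.float64(0.06297221048418188), np.float64(-0.1555247059123924))]
t 2.9 f [ 0.1  0.9 -0.2] w 0.0
dx -0.7157 dy -1.9231 dz 0.1632 wx -0.0000 wy 0.0003 wz -0.0014 steps 7
dx -1.0247 dy -2.8702 dz 0.6640 wx -0.0000 wy 0.0003 wz -0.0014 steps 10
dx -1.0236 dy -2.8701 dz 1.2140 wx -0.0000 wy 0.0003 wz -0.0014 steps 11
```

Emit:
move_arm([
  {"dx": -0.1, "dy": -0.3, "dz": 0, "wx": 0, "wy": 0, "wz": 0},
  {"dx": -0.2, "dy": -0.6, "dz": 0, "wx": 0, "wy": 0, "wz": 0},
  {"dx": -0.35, "dy": -0.9, "dz": 0, "wx": 0, "wy": 0, "wz": 0},
  {"dx": -0.4, "dy": -1, "dz": 0.1, "wx": 0, "wy": 0, "wz": 0},
])

```text
t: 3.4
eef_pos: [0.4617, 0.1505, 0.3124]
eef_rot: [-0.149, 3.134, 0.001]
wrist_force: [0.5, 0.4, 0.2]
grip_width: -0.001
grip_force: 0.0
```

Emit:
move_arm([
  {"dx": -0.1, "dy": -0.3, "dz": 0, "wx": 0, "wy": 0, "wz": 0},
  {"dx": -0.2, "dy": -0.6, "dz": 0, "wx": 0, "wy": 0, "wz": 0},
  {"dx": -0.3, "dy": -0.9, "dz": 0, "wx": 0, "wy": 0, "wz": 0},
  {"dx": -0.35, "dy": -1, "dz": 0.1, "wx": 0, "wy": 0, "wz": 0},
])

```text
t: 3.9
eef_pos: [0.5508, -0.043, 0.2923]
eef_rot: [-0.148, 3.134, -0.002]
wrist_force: [-0.2, -0.2, 0.5]
grip_width: 0.001
grip_force: 0.0
```

Emit:
move_arm([
  {"dx": -0.1, "dy": -0.3, "dz": 0.1, "wx": 0, "wy": 0, "wz": 0},
  {"dx": -0.2, "dy": -0.6, "dz": 0.3, "wx": 0, "wy": 0, "wz": 0},
  {"dx": -0.27, "dy": -0.86, "dz": 0.5, "wx": 0, "wy": 0, "wz": 0},
  {"dx": -0.27, "dy": -0.86, "dz": 0.6, "wx": 0, "wy": 0, "wz": 0},
])

```text
t: 4.4
eef_pos: [0.6198, -0.2083, 0.1694]
eef_rot: [0.15, -3.138, 0.003]
wrist_force: [-0.2, 0.5, 0.5]
grip_width: -0.001
grip_force: 0.0
```

```bash
python3 - <<'E'
from h import *
R=tool(.1)
rows([((.619,-.213,.07),R),((.619,-.213,.062),R)])
im=grab_frame('wrist');k=get_calibration('wrist');cv2.imwrite('pics/w2.png',im)
for n,z in [("riser_edge",.06),("tongue_tip",.0615),("plate_mid",.0615)]:
    for d in pinpoint('wrist',n)[:2]: print(n,np.round(d['position'],1),round(d['confidence'],2),np.round(bp('wrist',d['position'],z,k),4))
E
```

```text
t 4.4 f [-0.2  0.5  0.5] w -0.001
dx 0.0062 dy -0.0220 dz 0.4971 wx -0.0003 wy -0.0001 wz -0.0007 steps 2
dx 0.0062 dy -0.0219 dz 0.5371 wx -0.0003 wy -0.0001 wz -0.0007 steps 2
riser_edge [334.6  69.1] 0.77 [ 0.5072 -0.2131  0.06  ]
tongue_tip [316.1  72.4] 0.67 [ 0.5103 -0.2243  0.0615]
tongue_tip [320.  239.1] 0.18 [ 0.6174 -0.212   0.0615]
plate_mid [320.5 241.2] 0.79 [ 0.6189 -0.2115  0.0615]
```

View pics/w2.png

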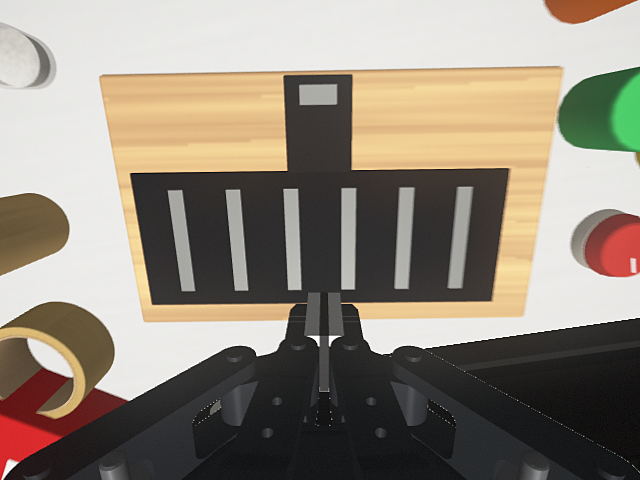

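The wrist picture shows the plate flat and square on the riser, tongue tip (318,75) level with the front edge, and the plate centre at (320,240).

Emit:
move_arm([
  {"dx": 0.006, "dy": -0.02, "dz": 0.25, "wx": 0, "wy": 0, "wz": 0},
  {"dx": 0.006, "dy": -0.02, "dz": 0.45, "wx": 0, "wy": 0, "wz": 0},
  {"dx": 0.006, "dy": -0.02, "dz": 0.5, "wx": 0, "wy": 0, "wz": 0},
  {"dx": 0.006, "dy": -0.02, "dz": 0.52, "wx": 0, "wy": 0, "wz": 0},
  {"dx": 0.006, "dy": -0.02, "dz": 0.535, "wx": 0, "wy": 0, "wz": 0},
  {"dx": 0.006, "dy": -0.02, "dz": 0.54, "wx": 0, "wy": 0, "wz": 0},
  {"dx": 0.006, "dy": -0.02, "dz": 0.54, "wx": 0, "wy": 0, "wz": 0},
])

```text
t: 5.48
eef_pos: [0.6188, -0.2098, 0.064]
eef_rot: [-0.154, 3.137, -0.0]
wrist_force: [-0.4, 0.2, -0.1]
grip_width: 0.002
grip_force: 0.0
```

Emit:
move_arm([
  {"dx": 0, "dy": 0, "dz": 0.01, "wx": 0, "wy": 0, "wz": 0},
  {"dx": 0, "dy": 0, "dz": 0.02, "wx": 0, "wy": 0, "wz": 0},
  {"dx": 0, "dy": 0, "dz": 0.02, "wx": 0, "wy": 0, "wz": 0},
])

```text
t: 5.85
eef_pos: [0.6204, -0.2104, 0.0631]
eef_rot: [-0.154, 3.134, -0.001]
wrist_force: [-5.1, 2.0, 23.0]
grip_width: -0.001
grip_force: 11.4
```

Emit:
move_arm([
  {"dx": 0.03, "dy": 0, "dz": 0, "wx": 0, "wy": 0, "wz": 0},
  {"dx": 0.06, "dy": 0, "dz": 0, "wx": 0, "wy": 0, "wz": 0},
  {"dx": 0.09, "dy": 0, "dz": 0, "wx": 0, "wy": 0, "wz": 0},
  {"dx": 0.12, "dy": 0, "dz": 0, "wx": 0, "wy": 0, "wz": 0},
  {"dx": 0.15, "dy": 0, "dz": 0, "wx": 0, "wy": 0, "wz": 0},
  {"dx": 0.18, "dy": 0, "dz": 0, "wx": 0, "wy": 0, "wz": 0},
  {"dx": 0.21, "dy": 0, "dz": 0, "wx": 0, "wy": 0, "wz": 0},
  {"dx": 0.24, "dy": 0, "dz": 0, "wx": 0, "wy": 0, "wz": 0},
  {"dx": 0.27, "dy": 0, "dz": 0, "wx": 0, "wy": 0, "wz": 0},
  {"dx": 0.29, "dy": 0, "dz": 0, "wx": 0, "wy": 0, "wz": 0},
  {"dx": 0.29, "dy": 0, "dz": 0, "wx": 0, "wy": 0, "wz": 0},
  {"dx": 0.29, "dy": 0, "dz": -0.1, "wx": 0, "wy": 0, "wz": 0},
  {"dx": 0.29, "dy": 0, "dz": -0.3, "wx": 0, "wy": 0, "wz": 0},
  {"dx": 0.29, "dy": 0, "dz": -0.45, "wx": 0, "wy": 0, "wz": 0},
  {"dx": 0.29, "dy": 0, "dz": -0.5, "wx": 0, "wy": 0, "wz": 0},
])

```text
t: 7.72
eef_pos: [0.5614, -0.2158, 0.1616]
eef_rot: [-0.154, 3.135, -0.002]
wrist_force: [-0.2, -0.6, -0.2]
grip_width: 0.001
grip_force: 0.0
```

```bash
python3 - <<'E'
from h import *
for c in ('wrist','top'):
  im=grab_frame(c);k=get_calibration(c);cv2.imwrite('pics/%s3.png'%c,im)
  for n,z in [("riser_edge",.06),("tongue_tip",.0615),("plate_mid",.0615)]:
    for d in pinpoint(c,n)[:1]: print(n,np.round(d['position'],1),round(d['confidence'],2),np.round(bp(c,d['position'],z,k),4))
s=status.state();print(s['eef_pos'],s['joint_pos'])
E
```

```text
riser_edge [611.4 190.2] 0.73 [ 0.5084 -0.0277  0.06  ]
tongue_tip [316.5  78.5] 0.7 [ 0.4593 -0.2314  0.0615]
plate_mid [320.3 250. ] 0.75 [ 0.5693 -0.2185  0.0615]
riser_edge [300.5 252.5] 0.68 [0.4317 0.0607 0.06  ]
plate_mid [396.7 205. ] 0.73 [ 0.5699 -0.2158  0.0615]
[ 0.55999276 -0.21508641  0.15821484] [ 0.06404589  0.55346482  0.31254344  1.74990429 -0.21218016  0.87334878
  2.13931368]
```

View pics/wrist3.png

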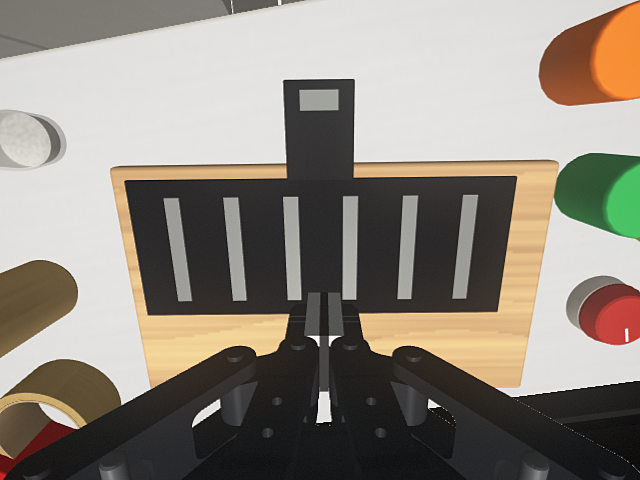

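The plate slid about 50 mm. Its tongue spans rows 80–165 and sticks well out past the riser's edge; the plate is still square.

```bash
python3 - <<'E'
from h import *
R=tool(.116)
rows([((.481,-.229,.15),R),((.481,-.229,.043),R)])
E
```

```text
t 8.12 f [ 0.3 -0.7 -0.5] w -0.002
dx 0.3998 dy -0.0305 dz 0.0418 wx 0.0001 wy -0.0003 wz -0.0028 steps 2
dx 0.3988 dy -0.0308 dz 0.5768 wx 0.0001 wy -0.0003 wz -0.0028 steps 3
```

Emit:
move_arm([
  {"dx": 0.2, "dy": -0.015, "dz": 0, "wx": 0, "wy": 0, "wz": -0.003},
  {"dx": 0.4, "dy": -0.03, "dz": 0.04, "wx": 0, "wy": 0, "wz": -0.003},
  {"dx": 0.4, "dy": -0.03, "dz": 0.04, "wx": 0, "wy": 0, "wz": -0.003},
  {"dx": 0.4, "dy": -0.03, "dz": 0.04, "wx": 0, "wy": 0, "wz": -0.003},
  {"dx": 0.4, "dy": -0.03, "dz": 0.04, "wx": 0, "wy": 0, "wz": -0.003},
  {"dx": 0.4, "dy": -0.03, "dz": 0.25, "wx": 0, "wy": 0, "wz": -0.003},
  {"dx": 0.4, "dy": -0.03, "dz": 0.45, "wx": 0, "wy": 0, "wz": -0.003},
  {"dx": 0.4, "dy": -0.03, "dz": 0.575, "wx": 0, "wy": 0, "wz": -0.003},
  {"dx": 0.4, "dy": -0.03, "dz": 0.575, "wx": 0, "wy": 0, "wz": -0.003},
  {"dx": 0.4, "dy": -0.03, "dz": 0.575, "wx": 0, "wy": 0, "wz": -0.003},
], fingers=-1, newtons=80)

```text
t: 9.38
eef_pos: [0.4827, -0.2294, 0.0452]
eef_rot: [-0.185, 3.135, -0.001]
wrist_force: [-0.3, 0.2, 1.3]
grip_width: 0.998
grip_force: 0.0
```

Emit:
move_arm([
  {"dx": 0, "dy": 0, "dz": 0, "wx": 0, "wy": 0, "wz": 0},
  {"dx": 0, "dy": 0, "dz": 0, "wx": 0, "wy": 0, "wz": 0},
  {"dx": 0, "dy": 0, "dz": 0, "wx": 0, "wy": 0, "wz": 0},
  {"dx": 0, "dy": 0, "dz": 0, "wx": 0, "wy": 0, "wz": 0},
  {"dx": 0, "dy": 0, "dz": 0, "wx": 0, "wy": 0, "wz": 0},
  {"dx": 0, "dy": 0, "dz": 0, "wx": 0, "wy": 0, "wz": 0},
  {"dx": 0, "dy": 0, "dz": 0, "wx": 0, "wy": 0, "wz": 0},
], fingers=1)

```text
t: 10.25
eef_pos: [0.4822, -0.2292, 0.045]
eef_rot: [-0.184, 3.135, -0.0]
wrist_force: [-1.1, 0.1, 5.3]
grip_width: 0.48
grip_force: 79.8
```

Emit:
move_arm([
  {"dx": 0, "dy": 0, "dz": -0.05, "wx": 0, "wy": 0, "wz": 0},
  {"dx": 0, "dy": 0, "dz": -0.15, "wx": 0, "wy": 0, "wz": 0},
  {"dx": 0, "dy": 0, "dz": -0.3, "wx": 0, "wy": 0, "wz": 0},
  {"dx": 0, "dy": 0, "dz": -0.5, "wx": 0, "wy": 0, "wz": 0},
  {"dx": 0, "dy": 0, "dz": -0.7, "wx": 0, "wy": 0, "wz": 0},
  {"dx": 0, "dy": 0, "dz": -0.9, "wx": 0, "wy": 0, "wz": 0},
  {"dx": 0, "dy": 0, "dz": -0.95, "wx": 0, "wy": 0, "wz": 0},
  {"dx": 0, "dy": 0, "dz": -0.95, "wx": 0, "wy": 0, "wz": 0},
])

```text
t: 11.25
eef_pos: [0.4815, -0.229, 0.2344]
eef_rot: [-0.184, 3.136, 0.0]
wrist_force: [-0.0, 0.4, -1.8]
grip_width: 0.474
grip_force: 80.9
```

```bash
python3 - <<'E'
from h import *
R=tool(.462)
for f in (0,1): pass
im=grab_frame('scene');cv2.imwrite('pics/s4.png',im[100:400,200:500])
rows([((.42,.0,.235),tool(.3)),((.358,.237,.235),R)])
E
```

```text
t 11.3 f [-1.4  0.4 -1.9] w 0.482
dx 0.1688 dy 1.1713 dz -0.0067 wx 0.0001 wy -0.0002 wz -0.0291 steps 4
dx 0.3378 dy 2.3845 dz -0.0055 wx 0.0002 wy -0.0002 wz -0.0548 steps 8
```

View pics/s4.png

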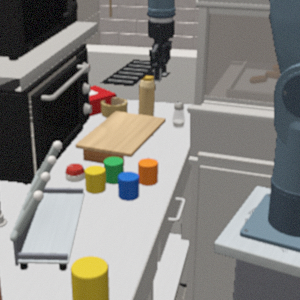

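The plate hangs level in the gripper at crop (140,72), and the cups are unchanged. Next I carry it to the rack.

Emit:
move_arm([
  {"dx": 0.03, "dy": 0.15, "dz": 0, "wx": 0, "wy": 0, "wz": -0.003},
  {"dx": 0.06, "dy": 0.35, "dz": 0, "wx": 0, "wy": 0, "wz": -0.008},
  {"dx": 0.09, "dy": 0.55, "dz": 0, "wx": 0, "wy": 0, "wz": -0.013},
  {"dx": 0.12, "dy": 0.75, "dz": 0, "wx": 0, "wy": 0, "wz": -0.018},
  {"dx": 0.15, "dy": 0.95, "dz": 0, "wx": 0, "wy": 0, "wz": -0.024},
  {"dx": 0.15, "dy": 1, "dz": 0, "wx": 0, "wy": 0, "wz": -0.026},
])

```text
t: 12.05
eef_pos: [0.4266, -0.0316, 0.2328]
eef_rot: [0.446, -3.106, -0.002]
wrist_force: [-0.0, 0.4, -1.3]
grip_width: 0.479
grip_force: 81.0
```

```bash
python3 - <<'E'
from h import *
R=tool(.462)
rows([((.358,.237,.235),R)])
E
```

```text
t 12.05 f [-0.   0.4 -1.3] w 0.479
dx -0.0487 dy 1.3854 dz -0.0089 wx 0.0003 wy -0.0005 wz -0.0281 steps 5
```

Emit:
move_arm([
  {"dx": -0.01, "dy": 0.15, "dz": 0, "wx": 0, "wy": 0, "wz": -0.003},
  {"dx": -0.02, "dy": 0.35, "dz": 0, "wx": 0, "wy": 0, "wz": -0.008},
  {"dx": -0.02, "dy": 0.55, "dz": 0, "wx": 0, "wy": 0, "wz": -0.013},
  {"dx": -0.03, "dy": 0.75, "dz": 0, "wx": 0, "wy": 0, "wz": -0.018},
  {"dx": -0.03, "dy": 0.95, "dz": 0, "wx": 0, "wy": 0, "wz": -0.024},
  {"dx": -0.03, "dy": 1, "dz": 0, "wx": 0, "wy": 0, "wz": -0.028},
  {"dx": -0.03, "dy": 1, "dz": 0, "wx": 0, "wy": 0, "wz": -0.028},
])

```text
t: 12.92
eef_pos: [0.3787, 0.1593, 0.2336]
eef_rot: [0.711, -3.059, 0.001]
wrist_force: [-0.4, -0.1, -1.5]
grip_width: 0.48
grip_force: 81.0
```

```bash
python3 - <<'E'
from h import *
R=tool(.462);x=np.array([np.cos(.462),np.sin(.462)]);o=np.array([.4834,.3004])
g=lambda gx,z:((*(o+gx*x),z),R)
rows([g(-.14,.235),g(-.14,.045),g(-.085,.045),g(-.085,.020)])
for c in ('wrist','top'):
  im=grab_frame(c);cv2.imwrite('pics/%s5.png'%c,im)
E
```

```text
t 12.93 f [-0.4 -0.1 -1.5] w 0.48
dx -0.0811 dy 0.3984 dz -0.0073 wx -0.0001 wy -0.0003 wz -0.0008 steps 2
dx -0.0826 dy 0.3988 dz 0.9427 wx -0.0001 wy -0.0003 wz -0.0008 steps 4
dx -0.3576 dy 0.4002 dz 0.9422 wx -0.0001 wy -0.0003 wz -0.0008 steps 4
dx -0.3578 dy 0.4002 dz 1.0672 wx -0.0001 wy -0.0003 wz -0.0008 steps 4
```

View pics/top5.png

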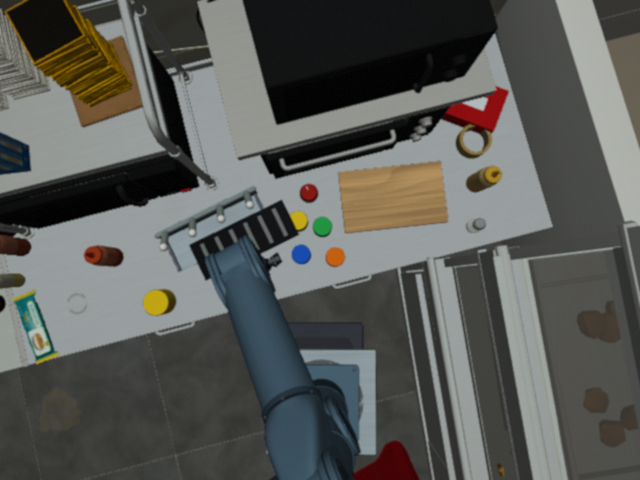

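Plate held square, aligned with the rack's yaw, around (240,235). The cups are unmoved.

Emit:
move_arm([
  {"dx": -0.02, "dy": 0.1, "dz": 0, "wx": 0, "wy": 0, "wz": 0},
  {"dx": -0.05, "dy": 0.25, "dz": 0, "wx": 0, "wy": 0, "wz": 0},
  {"dx": -0.08, "dy": 0.4, "dz": 0, "wx": 0, "wy": 0, "wz": 0},
  {"dx": -0.08, "dy": 0.4, "dz": 0.15, "wx": 0, "wy": 0, "wz": 0},
  {"dx": -0.08, "dy": 0.4, "dz": 0.35, "wx": 0, "wy": 0, "wz": 0},
  {"dx": -0.08, "dy": 0.4, "dz": 0.55, "wx": 0, "wy": 0, "wz": 0},
  {"dx": -0.08, "dy": 0.4, "dz": 0.75, "wx": 0, "wy": 0, "wz": 0},
  {"dx": -0.08, "dy": 0.4, "dz": 0.9, "wx": 0, "wy": 0, "wz": 0},
  {"dx": -0.08, "dy": 0.4, "dz": 0.92, "wx": 0, "wy": 0, "wz": 0},
  {"dx": -0.08, "dy": 0.4, "dz": 0.92, "wx": 0, "wy": 0, "wz": 0},
  {"dx": -0.15, "dy": 0.4, "dz": 0.92, "wx": 0, "wy": 0, "wz": 0},
  {"dx": -0.22, "dy": 0.4, "dz": 0.92, "wx": 0, "wy": 0, "wz": 0},
  {"dx": -0.29, "dy": 0.4, "dz": 0.92, "wx": 0, "wy": 0, "wz": 0},
  {"dx": -0.34, "dy": 0.4, "dz": 0.92, "wx": 0, "wy": 0, "wz": 0},
  {"dx": -0.34, "dy": 0.4, "dz": 0.92, "wx": 0, "wy": 0, "wz": 0},
])

```text
t: 14.9
eef_pos: [0.4054, 0.2621, 0.0503]
eef_rot: [-0.71, 3.06, 0.0]
wrist_force: [-0.9, 0.7, -1.1]
grip_width: 0.478
grip_force: 81.1
```

```bash
python3 - <<'E'
from h import *
R=tool(.462);x=np.array([np.cos(.462),np.sin(.462)]);o=np.array([.4834,.3004])
g=lambda gx,z:((*(o+gx*x),z),R)
rows([g(-.085,.020),g(-.085,.016)])
s=status.state();d=np.array(s['eef_pos'][:2])-o;print(d@x,d@[-x[1],x[0]])
im=grab_frame('wrist');cv2.imwrite('pics/wrist6.png',im)
E
```

```text
t 14.9 f [-0.9  0.7 -1.1] w 0.478
dx -0.0095 dy -0.0022 dz 0.1515 wx 0.0000 wy 0.0001 wz -0.0009 steps 1
dx -0.0095 dy -0.0022 dz 0.1715 wx 0.0000 wy 0.0001 wz -0.0009 steps 1
-0.0869261834649708 0.0004480769874464787
```

View pics/wrist6.png

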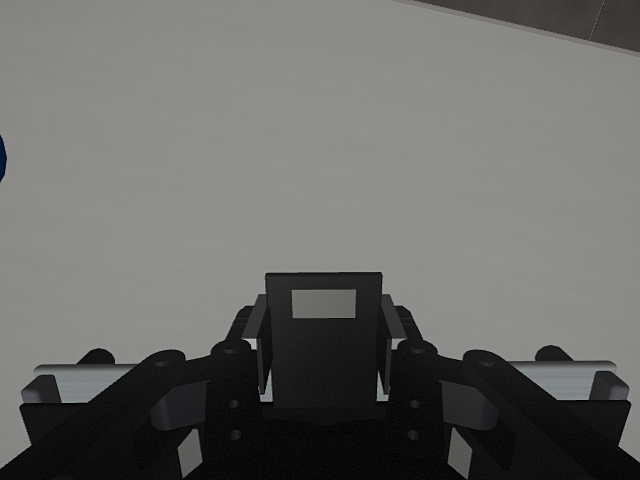

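The plate is centred between the guides (35 and 615), so I lower it and push it home.

Emit:
move_arm([
  {"dx": 0, "dy": 0, "dz": 0.06, "wx": 0, "wy": 0, "wz": 0},
  {"dx": 0, "dy": 0, "dz": 0.12, "wx": 0, "wy": 0, "wz": 0},
  {"dx": 0, "dy": 0, "dz": 0.155, "wx": 0, "wy": 0, "wz": 0},
  {"dx": 0, "dy": 0, "dz": 0.165, "wx": 0, "wy": 0, "wz": 0},
  {"dx": 0, "dy": 0, "dz": 0.165, "wx": 0, "wy": 0, "wz": 0},
])

```text
t: 15.58
eef_pos: [0.4046, 0.2616, 0.0172]
eef_rot: [0.711, -3.06, 0.0]
wrist_force: [0.2, 0.1, -0.3]
grip_width: 0.479
grip_force: 81.1
```

Emit:
move_arm([
  {"dx": -0.02, "dy": 0, "dz": 0, "wx": 0, "wy": 0, "wz": 0},
  {"dx": -0.035, "dy": 0, "dz": 0, "wx": 0, "wy": 0, "wz": 0},
  {"dx": -0.05, "dy": 0, "dz": 0, "wx": 0, "wy": 0, "wz": 0},
  {"dx": -0.06, "dy": 0, "dz": 0, "wx": 0, "wy": 0, "wz": 0},
  {"dx": -0.06, "dy": 0, "dz": 0, "wx": 0, "wy": 0, "wz": 0},
  {"dx": -0.06, "dy": 0, "dz": 0, "wx": 0, "wy": 0, "wz": 0},
])

```text
t: 16.32
eef_pos: [0.4153, 0.2669, 0.0173]
eef_rot: [0.711, -3.06, 0.0]
wrist_force: [-0.4, -0.1, -1.4]
grip_width: 0.481
grip_force: 81.1
```

Emit:
move_arm([
  {"dx": -0.01, "dy": 0, "dz": 0.005, "wx": 0, "wy": 0, "wz": 0},
  {"dx": -0.02, "dy": 0, "dz": 0.01, "wx": 0, "wy": 0, "wz": 0},
  {"dx": -0.02, "dy": 0, "dz": 0.01, "wx": 0, "wy": 0, "wz": 0},
  {"dx": -0.02, "dy": 0, "dz": 0.01, "wx": 0, "wy": 0, "wz": 0},
])

```text
t: 16.82
eef_pos: [0.4193, 0.2689, 0.0155]
eef_rot: [-0.711, 3.059, 0.0]
wrist_force: [0.3, -0.1, 3.0]
grip_width: 0.481
grip_force: 81.4
```

Now on the bed (3 N upward). Continue to the panel.

Emit:
move_arm([
  {"dx": -0.01, "dy": 0, "dz": 0, "wx": 0, "wy": 0, "wz": 0},
  {"dx": -0.02, "dy": 0, "dz": 0, "wx": 0, "wy": 0, "wz": 0},
  {"dx": -0.02, "dy": 0, "dz": 0, "wx": 0, "wy": 0, "wz": 0},
  {"dx": -0.02, "dy": 0, "dz": 0, "wx": 0, "wy": 0, "wz": 0},
])

```text
t: 17.32
eef_pos: [0.4194, 0.2689, 0.015]
eef_rot: [0.71, -3.054, 0.003]
wrist_force: [-7.9, -3.7, 9.9]
grip_width: 0.477
grip_force: 82.0
```

Emit:
move_arm([
  {"dx": -0.005, "dy": 0, "dz": 0, "wx": 0, "wy": 0, "wz": 0},
  {"dx": 0, "dy": 0, "dz": 0, "wx": 0, "wy": 0, "wz": 0},
  {"dx": 0, "dy": 0, "dz": 0, "wx": 0, "wy": 0, "wz": 0},
  {"dx": 0, "dy": 0, "dz": 0, "wx": 0, "wy": 0, "wz": 0},
  {"dx": 0, "dy": 0, "dz": -0.15, "wx": 0, "wy": 0, "wz": 0},
  {"dx": 0.1, "dy": 0, "dz": -0.4, "wx": 0, "wy": 0, "wz": 0},
  {"dx": 0.1, "dy": -0.1, "dz": -0.7, "wx": 0, "wy": 0, "wz": 0},
  {"dx": 0.1, "dy": -0.3, "dz": -1, "wx": 0, "wy": 0, "wz": 0},
  {"dx": 0, "dy": -0.6, "dz": -1, "wx": 0, "wy": 0, "wz": 0},
  {"dx": 0, "dy": -0.9, "dz": -1, "wx": 0, "wy": 0, "wz": 0},
  {"dx": 0, "dy": -1, "dz": -1, "wx": 0, "wy": 0, "wz": 0},
], fingers=-1)

```text
t: 18.7
eef_pos: [0.5124, 0.0866, 0.2157]
eef_rot: [-0.702, 3.061, -0.003]
wrist_force: [0.1, 1.0, 0.5]
grip_width: 1.002
grip_force: 0.0
```

```bash
python3 - <<'E'
from h import *
im=grab_frame('top');k=get_calibration('top')
cv2.imwrite('pics/top7.png',cv2.resize(im[170:290,140:290],None,fx=5,fy=5,interpolation=cv2.INTER_CUBIC))
x=np.array([np.cos(.462),np.sin(.462)]);o=np.array([.4834,.3004]);y=np.array([-x[1],x[0]])
for n,z in [("tongue_tip",.0315),("plate_mid",.0315),("cup0_mid",.06),("cup1_mid",.06),("cup2_mid",.06),("cup3_mid",.06)]:
    for d in pinpoint('top',n)[:2]:
        X=bp('top',d['position'],z,k);print(n,np.round(d['position'],1),round(d['confidence'],2),np.round(X,4),(X[:2]-o)@x,(X[:2]-o)@y)
# colour centroids of cup tops
hsv=cv2.cvtColor(im,cv2.COLOR_BGR2HSV);roi=np.zeros(im.shape[:2],np.uint8);roi[200:280,280:350]=1
for n,lo,hi in [('blue',105,130),('orange',6,17),('green',45,80),('yellow',22,32)]:
    m=cv2.inRange(hsv,(lo,120,90),(hi,255,255))*roi
    N,L,S,C=cv2.connectedComponentsWithStats(m);i=1+np.argmax(S[1:,4]);print(n,C[i].round(1),S[i],np.round(bp('top',C[i],.055,k),4))
E
```

```text
tongue_tip [230.7 267.1] 0.87 [0.3895 0.2655 0.0315] -0.09964030149971455 0.01058252011984084
tongue_tip [336.2 252.7] 0.22 [ 0.433  -0.0426  0.0315] -0.1980113812733469 -0.28458415606085413
plate_mid [215.5 227.9] 0.59 [0.5044 0.3123 0.0315] 0.024059769296191535 0.0012746677843279023
cup0_mid [470.  224.1] 0.54 [ 0.5155 -0.4259  0.06  ] -0.2949904538136669 -0.6645260319955192
cup1_mid [333. 256.] 0.53 [ 0.422  -0.0326  0.06  ] -0.20336736524953777 -0.27073528082396575
cup2_mid [322.2 229.4] 0.59 [ 0.4985 -0.0013  0.06  ] -0.12098965641814165 -0.27682867366270353
cup3_mid [160.5 301.1] 0.81 [0.2909 0.4595 0.06  ] -0.10136500409292387 0.22820751843497147Traceback (most recent call last):
  File "<stdin>", line 12, in <module>
    return _wrapfunc(a, 'argmax', axis=axis, out=out, **kwds)
    return bound(*args, **kwds)
ValueError: attempt to get argmax of an empty sequence
```

View pics/top7.png

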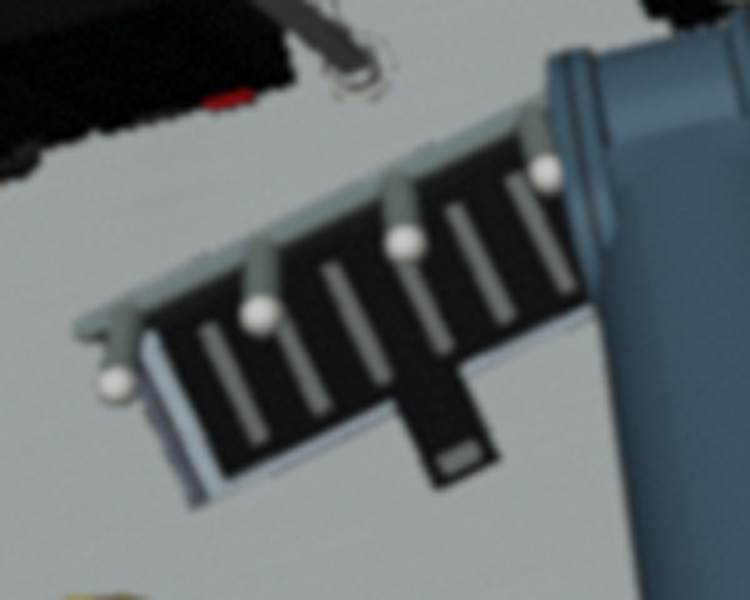

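The plate is fully home: rear side along the panel, a thin bed strip in front, and the tongue tip at crop (467,475). Now the beakers, starting with their centroids.

```bash
cat >> h.py <<'E'
yawR=.462;xR=np.array([np.cos(yawR),np.sin(yawR),0]);yR=np.array([-xR[1],xR[0],0]);oR=np.array([.4834,.3004,0])
aR=-.5*xR+np.array([0,0,.866])
tip=lambda i:oR+.0103*xR+(-.1275+.085*i)*yR+np.array([0,0,.182])
def cups(im,k):
    hsv=cv2.cvtColor(im,cv2.COLOR_BGR2HSV);roi=np.zeros(im.shape[:2],np.uint8);roi[195:290,275:370]=1
    out={}
    for n,lo,hi in [('blue',105,130),('orange',6,17),('green',45,80),('yellow',22,32)]:
        m=cv2.inRange(hsv,(lo,120,90),(hi,255,255))*roi
        N,L,S,C=cv2.connectedComponentsWithStats(m)
        if N>1:
            i=1+np.argmax(S[1:,4]);x=S[i];out[n]=bp('top',C[i],.055,k);print(n,C[i].round(1),S[i][2:],np.round(out[n],4))
    return out
E
python3 - <<'E'
from h import *
k=get_calibration('top')
for f in ('top0','top5'): C=cups(cv2.imread(f'pics/{f}.png'),k)
b=C['blue'];R=tool(.462)
rows([((b[0],b[1],.2),R),((b[0],b[1],.018),R)])
for i in range(4):print(tip(i).round(4))
E
```

```text
blue [300.7 254. ] [ 19  19 278] [0.4276 0.0602 0.055 ]
orange [334.7 256.5] [ 19  20 282] [ 0.4207 -0.0377  0.055 ]
green [322. 226.] [ 19  19 261] [ 0.5089 -0.0007  0.055 ]
yellow [297.7 220.3] [ 19  19 281] [0.525  0.0696 0.055 ]
blue [300.7 254. ] [ 19  19 278] [0.4276 0.0602 0.055 ]
orange [334.7 256.6] [ 19  19 281] [ 0.4206 -0.0377  0.055 ]
green [322.  226.1] [ 19  19 264] [ 0.5086 -0.0007  0.055 ]
yellow [298.8 219.8] [ 18  19 241] [0.5266 0.0666 0.055 ]
t 19.05 f [0.2 0.3 0.2] w 1.0
dx 0.4413 dy 0.0371 dz 0.0760 wx 0.0001 wy -0.0000 wz -0.0004 steps 2
dx 0.4411 dy 0.0364 dz 0.9860 wx 0.0001 wy -0.0000 wz -0.0004 steps 4
[0.5495 0.1909 0.182 ]
[0.5116 0.2669 0.182 ]
[0.4737 0.343  0.182 ]
[0.4358 0.4191 0.182 ]
```

Emit:
move_arm([
  {"dx": 0.2, "dy": 0.02, "dz": 0, "wx": 0, "wy": 0, "wz": 0},
  {"dx": 0.44, "dy": 0.035, "dz": 0, "wx": 0, "wy": 0, "wz": 0},
  {"dx": 0.44, "dy": 0.035, "dz": 0.1, "wx": 0, "wy": 0, "wz": 0},
  {"dx": 0.44, "dy": 0.035, "dz": 0.3, "wx": 0, "wy": 0, "wz": 0},
  {"dx": 0.44, "dy": 0.035, "dz": 0.5, "wx": 0, "wy": 0, "wz": 0},
  {"dx": 0.44, "dy": 0.035, "dz": 0.7, "wx": 0, "wy": 0, "wz": 0},
  {"dx": 0.44, "dy": 0.035, "dz": 0.9, "wx": 0, "wy": 0, "wz": 0},
  {"dx": 0.44, "dy": 0.035, "dz": 0.98, "wx": 0, "wy": 0, "wz": 0},
  {"dx": 0.44, "dy": 0.035, "dz": 0.98, "wx": 0, "wy": 0, "wz": 0},
  {"dx": 0.44, "dy": 0.035, "dz": 0.98, "wx": 0, "wy": 0, "wz": 0},
], fingers=-0.7, newtons=40)

```text
t: 20.3
eef_pos: [0.4291, 0.0591, 0.02]
eef_rot: [-0.712, 3.059, 0.0]
wrist_force: [0.2, 0.2, 0.1]
grip_width: 0.849
grip_force: 0.0
```

Emit:
move_arm([
  {"dx": 0, "dy": 0, "dz": 0, "wx": 0, "wy": 0, "wz": 0},
  {"dx": 0, "dy": 0, "dz": 0, "wx": 0, "wy": 0, "wz": 0},
  {"dx": 0, "dy": 0, "dz": 0, "wx": 0, "wy": 0, "wz": 0},
  {"dx": 0, "dy": 0, "dz": 0, "wx": 0, "wy": 0, "wz": 0},
  {"dx": 0, "dy": 0, "dz": 0, "wx": 0, "wy": 0, "wz": 0},
], fingers=1)

```text
t: 20.92
eef_pos: [0.4294, 0.0589, 0.0205]
eef_rot: [-0.711, 3.058, 0.0]
wrist_force: [-1.1, 1.1, 7.9]
grip_width: 0.653
grip_force: 40.7
```

```bash
python3 - <<'E'
from h import *
v=np.array(status.state()['eef_pos']);R=tool(yawR);Rt=tool(yawR,np.radians(30));T=tip(3)
rows([(v+[0,0,.22],R),(.5*v+.5*T+np.array([-.06,-.03,.14]),R),(T+.06*aR+[0,0,.02],Rt)])
E
```

```text
t 20.93 f [-1.1  1.1  7.9] w 0.653
dx -0.0023 dy -0.0002 dz -1.1000 wx -0.0000 wy 0.0003 wz -0.0008 steps 4
dx -0.0784 dy 0.7988 dz -1.1037 wx -0.0000 wy 0.0003 wz -0.0008 steps 5
dx -0.6754 dy 1.6016 dz -1.1660 wx -0.0003 wy -0.0830 wz -0.0008 steps 7
```

Emit:
move_arm([
  {"dx": 0, "dy": 0, "dz": -0.1, "wx": 0, "wy": 0, "wz": 0},
  {"dx": 0, "dy": 0, "dz": -0.35, "wx": 0, "wy": 0, "wz": 0},
  {"dx": 0, "dy": 0, "dz": -0.6, "wx": 0, "wy": 0, "wz": 0},
  {"dx": 0, "dy": 0, "dz": -0.85, "wx": 0, "wy": 0, "wz": 0},
  {"dx": 0, "dy": 0.1, "dz": -1, "wx": 0, "wy": 0, "wz": 0},
  {"dx": 0, "dy": 0.35, "dz": -1, "wx": 0, "wy": 0, "wz": 0},
  {"dx": -0.05, "dy": 0.6, "dz": -1, "wx": 0, "wy": 0, "wz": 0},
  {"dx": -0.07, "dy": 0.8, "dz": -1, "wx": 0, "wy": 0, "wz": 0},
  {"dx": -0.07, "dy": 0.8, "dz": -1, "wx": 0, "wy": 0, "wz": 0},
])

```text
t: 22.05
eef_pos: [0.3695, 0.211, 0.22]
eef_rot: [-0.72, 3.057, 0.002]
wrist_force: [-0.0, -0.6, -0.6]
grip_width: 0.654
grip_force: 42.8
```

```bash
python3 - <<'E'
from h import *
Rt=tool(yawR,np.radians(30));T=tip(3)
rows([(T+.06*aR+[0,0,.02],Rt),(T+.05*aR,Rt)])
cups(grab_frame('top'),get_calibration('top'))
E
```

```text
t 22.05 f [-0.  -0.6 -0.6] w 0.654
dx -0.6112 dy 0.7834 dz -0.1679 wx 0.0002 wy -0.0831 wz 0.0000 steps 4
dx -0.6360 dy 0.7833 dz -0.0245 wx 0.0002 wy -0.0831 wz 0.0000 steps 4
orange [334.7 256.6] [ 19  19 281] [ 0.4206 -0.0377  0.055 ]
green [322.  226.1] [ 19  19 264] [ 0.5086 -0.0007  0.055 ]
yellow [297.7 220.4] [ 19  19 280] [0.5249 0.0696 0.055 ]
```

Emit:
move_arm([
  {"dx": -0.1, "dy": 0.15, "dz": -0.17, "wx": 0, "wy": -0.01, "wz": 0},
  {"dx": -0.2, "dy": 0.35, "dz": -0.2, "wx": 0, "wy": -0.03, "wz": 0},
  {"dx": -0.4, "dy": 0.6, "dz": -0.2, "wx": 0, "wy": -0.055, "wz": 0},
  {"dx": -0.61, "dy": 0.783, "dz": -0.17, "wx": 0, "wy": -0.083, "wz": 0},
  {"dx": -0.61, "dy": 0.783, "dz": -0.17, "wx": 0, "wy": -0.083, "wz": 0},
  {"dx": -0.636, "dy": 0.783, "dz": -0.025, "wx": 0, "wy": -0.083, "wz": 0},
  {"dx": -0.636, "dy": 0.783, "dz": -0.025, "wx": 0, "wy": -0.083, "wz": 0},
  {"dx": -0.636, "dy": 0.783, "dz": -0.025, "wx": 0, "wy": -0.083, "wz": 0},
])

```text
t: 23.1
eef_pos: [0.4167, 0.404, 0.2252]
eef_rot: [-0.593, 2.561, 0.158]
wrist_force: [0.7, 0.1, -0.6]
grip_width: 0.652
grip_force: 42.9
```

```bash
python3 - <<'E'
from h import *
Rt=tool(yawR,np.radians(30));T=tip(3)
rows([(T+.05*aR,Rt),(T-.0355*aR,Rt)])
cv2.imwrite('pics/s8.png',cv2.resize(grab_frame('scene')[230:400,180:380],None,fx=3,fy=3))
cv2.imwrite('pics/w8.png',grab_frame('wrist'))
E
```

```text
t 23.1 f [ 0.7  0.1 -0.6] w 0.652
dx 0.0049 dy 0.0248 dz -0.0035 wx -0.0006 wy -0.0002 wz -0.0010 steps 1
dx 0.0043 dy 0.0265 dz 0.4239 wx -0.0006 wy -0.0002 wz -0.0010 steps 2
```

View pics/s8.png

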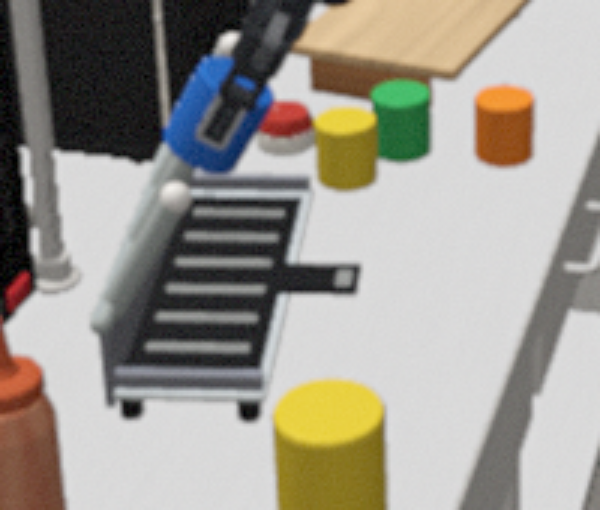

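The cup is tilted parallel to the pegs, its mouth at (198,155) just beyond the peg-3 ball at (175,195). I slide it on.

Emit:
move_arm([
  {"dx": 0.004, "dy": 0.025, "dz": 0, "wx": 0, "wy": 0, "wz": 0},
  {"dx": 0.004, "dy": 0.025, "dz": 0.08, "wx": 0, "wy": 0, "wz": 0},
  {"dx": 0.004, "dy": 0.025, "dz": 0.16, "wx": 0, "wy": 0, "wz": 0},
  {"dx": 0.004, "dy": 0.025, "dz": 0.24, "wx": 0, "wy": 0, "wz": 0},
  {"dx": 0.004, "dy": 0.025, "dz": 0.32, "wx": 0, "wy": 0, "wz": 0},
  {"dx": 0.004, "dy": 0.025, "dz": 0.38, "wx": 0, "wy": 0, "wz": 0},
  {"dx": 0.004, "dy": 0.025, "dz": 0.4, "wx": 0, "wy": 0, "wz": 0},
  {"dx": 0.004, "dy": 0.025, "dz": 0.4, "wx": 0, "wy": 0, "wz": 0},
])

```text
t: 24.2
eef_pos: [0.4487, 0.4267, 0.1546]
eef_rot: [-0.595, 2.561, 0.159]
wrist_force: [0.0, 0.6, -1.0]
grip_width: 0.651
grip_force: 42.9
```

Emit:
move_arm([
  {"dx": 0, "dy": 0, "dz": 0.01, "wx": 0, "wy": 0, "wz": 0},
  {"dx": 0, "dy": 0, "dz": 0.02, "wx": 0, "wy": 0, "wz": 0},
  {"dx": 0, "dy": 0, "dz": 0.03, "wx": 0, "wy": 0, "wz": 0},
  {"dx": 0, "dy": 0, "dz": 0.03, "wx": 0, "wy": 0, "wz": 0},
])

```text
t: 24.7
eef_pos: [0.4512, 0.428, 0.1503]
eef_rot: [-0.595, 2.56, 0.159]
wrist_force: [-10.1, -5.9, 14.2]
grip_width: 0.653
grip_force: 44.5
```

Emit:
move_arm([
  {"dx": 0, "dy": 0, "dz": -0.01, "wx": 0, "wy": 0, "wz": 0},
  {"dx": 0, "dy": 0, "dz": -0.01, "wx": 0, "wy": 0, "wz": 0},
  {"dx": 0, "dy": 0, "dz": -0.01, "wx": 0, "wy": 0, "wz": 0},
  {"dx": 0, "dy": 0, "dz": -0.01, "wx": 0, "wy": 0, "wz": 0},
  {"dx": 0, "dy": 0, "dz": -0.15, "wx": 0, "wy": 0, "wz": 0},
  {"dx": 0, "dy": 0, "dz": -0.3, "wx": 0, "wy": 0, "wz": 0},
  {"dx": 0, "dy": 0, "dz": -0.5, "wx": 0, "wy": 0, "wz": 0},
  {"dx": 0, "dy": -0.1, "dz": -0.65, "wx": 0, "wy": 0.02, "wz": 0},
  {"dx": 0, "dy": -0.3, "dz": -0.65, "wx": 0, "wy": 0.04, "wz": 0},
  {"dx": 0, "dy": -0.55, "dz": -0.65, "wx": 0, "wy": 0.06, "wz": 0},
  {"dx": 0, "dy": -0.8, "dz": -0.65, "wx": 0, "wy": 0.083, "wz": 0},
  {"dx": 0, "dy": -0.95, "dz": -0.65, "wx": 0, "wy": 0.083, "wz": 0},
  {"dx": 0, "dy": -1, "dz": -0.65, "wx": 0, "wy": 0.083, "wz": 0},
], fingers=-0.62)

```text
t: 26.32
eef_pos: [0.4824, 0.2178, 0.2616]
eef_rot: [0.705, -3.061, 0.001]
wrist_force: [-0.3, -0.3, 0.3]
grip_width: 0.807
grip_force: 0.0
```

```bash
python3 - <<'E'
from h import *
im=grab_frame('top');C=cups(im,get_calibration('top'))
cv2.imwrite('pics/s9.png',cv2.resize(grab_frame('scene')[230:400,180:380],None,fx=3,fy=3))
b=C.get('orange',[.4206,-.0377]);R=tool(.462)
s=status.state();print(s['eef_pos'])
rows([((b[0],b[1],.2),R),((b[0],b[1],.02),R)])
E
```

```text
orange [334.7 256.6] [ 19  19 281] [ 0.4206 -0.0377  0.055 ]
green [322.  226.1] [ 19  19 264] [ 0.5086 -0.0007  0.055 ]
yellow [297.7 220.3] [ 19  19 279] [0.525  0.0695 0.055 ]
[0.48119807 0.21958602 0.26185362]
t 26.43 f [-0.6  0.4 -0.9] w 0.812
dx 0.8382 dy -1.0216 dz 0.3095 wx -0.0000 wy -0.0000 wz -0.0010 steps 5
dx 0.8380 dy -1.0216 dz 1.2095 wx -0.0000 wy -0.0000 wz -0.0010 steps 6
```

View pics/s9.png

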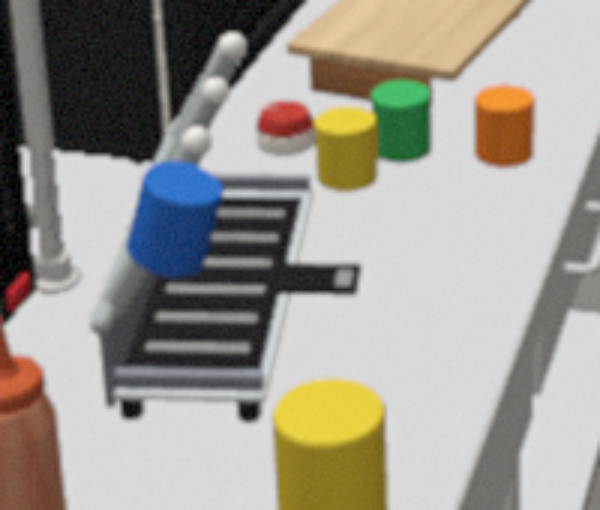

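Blue hangs on peg 3 at (175,218). Next, orange.

Emit:
move_arm([
  {"dx": 0.15, "dy": -0.2, "dz": 0, "wx": 0, "wy": 0, "wz": 0},
  {"dx": 0.35, "dy": -0.4, "dz": 0, "wx": 0, "wy": 0, "wz": 0},
  {"dx": 0.55, "dy": -0.65, "dz": 0, "wx": 0, "wy": 0, "wz": 0},
  {"dx": 0.75, "dy": -0.9, "dz": 0.1, "wx": 0, "wy": 0, "wz": 0},
  {"dx": 0.838, "dy": -1, "dz": 0.3, "wx": 0, "wy": 0, "wz": 0},
  {"dx": 0.838, "dy": -1, "dz": 0.5, "wx": 0, "wy": 0, "wz": 0},
  {"dx": 0.838, "dy": -1, "dz": 0.65, "wx": 0, "wy": 0, "wz": 0},
  {"dx": 0.838, "dy": -1, "dz": 0.65, "wx": 0, "wy": 0, "wz": 0},
])

```text
t: 27.42
eef_pos: [0.4174, -0.0317, 0.1308]
eef_rot: [0.715, -3.055, -0.002]
wrist_force: [-0.5, 0.3, 1.0]
grip_width: 0.81
grip_force: 0.0
```

```bash
python3 - <<'E'
from h import *
rows([((.4206,-.0377,.02),tool(.462))])
E
```

```text
t 27.43 f [-0.5  0.3  1. ] w 0.81
dx -0.0027 dy -0.0354 dz 0.5540 wx 0.0004 wy -0.0005 wz -0.0003 steps 2
```

Emit:
move_arm([
  {"dx": 0, "dy": -0.035, "dz": 0.05, "wx": 0, "wy": 0, "wz": 0},
  {"dx": 0, "dy": -0.035, "dz": 0.2, "wx": 0, "wy": 0, "wz": 0},
  {"dx": 0, "dy": -0.035, "dz": 0.4, "wx": 0, "wy": 0, "wz": 0},
  {"dx": 0, "dy": -0.035, "dz": 0.55, "wx": 0, "wy": 0, "wz": 0},
  {"dx": 0, "dy": -0.035, "dz": 0.55, "wx": 0, "wy": 0, "wz": 0},
  {"dx": 0, "dy": -0.035, "dz": 0.55, "wx": 0, "wy": 0, "wz": 0},
])

```text
t: 28.18
eef_pos: [0.4235, -0.0399, 0.0232]
eef_rot: [-0.711, 3.058, -0.001]
wrist_force: [0.6, -0.0, 0.9]
grip_width: 0.812
grip_force: 0.0
```

Emit:
move_arm([
  {"dx": 0, "dy": 0, "dz": 0, "wx": 0, "wy": 0, "wz": 0},
  {"dx": 0, "dy": 0, "dz": 0, "wx": 0, "wy": 0, "wz": 0},
  {"dx": 0, "dy": 0, "dz": 0, "wx": 0, "wy": 0, "wz": 0},
  {"dx": 0, "dy": 0, "dz": 0, "wx": 0, "wy": 0, "wz": 0},
], fingers=1)

```text
t: 28.68
eef_pos: [0.4237, -0.0399, 0.0238]
eef_rot: [-0.71, 3.057, -0.001]
wrist_force: [-1.5, 1.3, 10.5]
grip_width: 0.652
grip_force: 40.3
```

Emit:
move_arm([
  {"dx": 0, "dy": 0, "dz": -0.1, "wx": 0, "wy": 0, "wz": 0},
  {"dx": 0, "dy": 0, "dz": -0.35, "wx": 0, "wy": 0, "wz": 0},
  {"dx": 0, "dy": 0, "dz": -0.6, "wx": 0, "wy": 0, "wz": 0},
  {"dx": 0, "dy": 0, "dz": -0.85, "wx": 0, "wy": 0, "wz": 0},
  {"dx": 0, "dy": 0.1, "dz": -1, "wx": 0, "wy": 0, "wz": 0},
  {"dx": 0, "dy": 0.35, "dz": -1, "wx": 0, "wy": 0, "wz": 0},
  {"dx": 0, "dy": 0.6, "dz": -1, "wx": 0, "wy": 0, "wz": 0},
  {"dx": -0.05, "dy": 0.85, "dz": -1, "wx": 0, "wy": 0, "wz": 0},
  {"dx": -0.1, "dy": 0.9, "dz": -1, "wx": 0, "wy": 0, "wz": 0},
])

```text
t: 29.8
eef_pos: [0.3599, 0.1331, 0.2232]
eef_rot: [-0.718, 3.056, 0.001]
wrist_force: [-0.6, -0.9, 0.7]
grip_width: 0.649
grip_force: 42.8
```

```bash
python3 - <<'E'
from h import *
Rt=tool(yawR,np.radians(30));T=tip(2)
rows([(T+.06*aR+[0,0,.02],Rt),(T+.05*aR,Rt)])
cups(grab_frame('top'),get_calibration('top'))
E
```

```text
t 29.8 f [-0.6 -0.9  0.7] w 0.649
dx -0.8270 dy 0.6866 dz -0.1520 wx -0.0000 wy -0.0830 wz -0.0001 steps 4
dx -0.8517 dy 0.6866 dz -0.0086 wx -0.0000 wy -0.0830 wz -0.0001 steps 4
orange [362.3 203.2] [16 12 67] [ 0.5758 -0.1171  0.055 ]
green [322. 226.] [ 19  19 265] [ 0.5087 -0.0006  0.055 ]
yellow [297.7 220.3] [ 19  19 281] [0.525  0.0696 0.055 ]
```

Emit:
move_arm([
  {"dx": -0.1, "dy": 0.15, "dz": -0.17, "wx": 0, "wy": -0.01, "wz": 0},
  {"dx": -0.3, "dy": 0.35, "dz": -0.2, "wx": 0, "wy": -0.03, "wz": 0},
  {"dx": -0.55, "dy": 0.5, "dz": -0.2, "wx": 0, "wy": -0.055, "wz": 0},
  {"dx": -0.827, "dy": 0.69, "dz": -0.15, "wx": 0, "wy": -0.083, "wz": 0},
  {"dx": -0.827, "dy": 0.69, "dz": -0.15, "wx": 0, "wy": -0.083, "wz": 0},
  {"dx": -0.852, "dy": 0.69, "dz": -0.01, "wx": 0, "wy": -0.083, "wz": 0},
  {"dx": -0.852, "dy": 0.69, "dz": -0.01, "wx": 0, "wy": -0.083, "wz": 0},
  {"dx": -0.852, "dy": 0.69, "dz": -0.01, "wx": 0, "wy": -0.083, "wz": 0},
])

```text
t: 30.85
eef_pos: [0.4538, 0.3287, 0.225]
eef_rot: [-0.593, 2.56, 0.158]
wrist_force: [0.4, 0.6, -0.5]
grip_width: 0.652
grip_force: 42.9
```

```bash
python3 - <<'E'
from h import *
Rt=tool(yawR,np.radians(30));T=tip(2)
rows([(T+.05*aR,Rt),(T-.032*aR,Rt)])
E
```

```text
t 30.85 f [ 0.4  0.6 -0.5] w 0.652
dx 0.0031 dy 0.0198 dz -0.0035 wx -0.0006 wy -0.0002 wz -0.0009 steps 1
dx 0.0026 dy 0.0215 dz 0.4065 wx -0.0006 wy -0.0002 wz -0.0009 steps 2
```

Emit:
move_arm([
  {"dx": 0.003, "dy": 0.02, "dz": 0, "wx": 0, "wy": 0, "wz": 0},
  {"dx": 0.003, "dy": 0.02, "dz": 0.08, "wx": 0, "wy": 0, "wz": 0},
  {"dx": 0.003, "dy": 0.02, "dz": 0.16, "wx": 0, "wy": 0, "wz": 0},
  {"dx": 0.003, "dy": 0.02, "dz": 0.24, "wx": 0, "wy": 0, "wz": 0},
  {"dx": 0.003, "dy": 0.02, "dz": 0.32, "wx": 0, "wy": 0, "wz": 0},
  {"dx": 0.003, "dy": 0.02, "dz": 0.38, "wx": 0, "wy": 0, "wz": 0},
  {"dx": 0.003, "dy": 0.02, "dz": 0.4, "wx": 0, "wy": 0, "wz": 0},
  {"dx": 0.003, "dy": 0.02, "dz": 0.41, "wx": 0, "wy": 0, "wz": 0},
  {"dx": 0.003, "dy": 0.02, "dz": 0.41, "wx": 0, "wy": 0, "wz": 0},
])

```text
t: 31.98
eef_pos: [0.4876, 0.351, 0.1535]
eef_rot: [-0.594, 2.56, 0.16]
wrist_force: [-2.2, -1.1, 2.4]
grip_width: 0.651
grip_force: 43.3
```

Just touching (3 N); a little more, then release and retract.

Emit:
move_arm([
  {"dx": 0, "dy": 0, "dz": 0.01, "wx": 0, "wy": 0, "wz": 0},
  {"dx": 0, "dy": 0, "dz": 0.01, "wx": 0, "wy": 0, "wz": 0},
  {"dx": 0, "dy": 0, "dz": 0.01, "wx": 0, "wy": 0, "wz": 0},
])

```text
t: 32.35
eef_pos: [0.488, 0.3512, 0.153]
eef_rot: [-0.594, 2.559, 0.16]
wrist_force: [-15.9, -10.3, 25.6]
grip_width: 0.646
grip_force: 45.6
```

Emit:
move_arm([
  {"dx": 0, "dy": 0, "dz": -0.005, "wx": 0, "wy": 0, "wz": 0},
  {"dx": 0, "dy": 0, "dz": -0.01, "wx": 0, "wy": 0, "wz": 0},
  {"dx": 0, "dy": 0, "dz": -0.01, "wx": 0, "wy": 0, "wz": 0},
  {"dx": 0, "dy": 0, "dz": -0.01, "wx": 0, "wy": 0, "wz": 0},
  {"dx": 0, "dy": 0, "dz": -0.15, "wx": 0, "wy": 0, "wz": 0},
  {"dx": 0, "dy": 0, "dz": -0.3, "wx": 0, "wy": 0, "wz": 0},
  {"dx": 0, "dy": 0, "dz": -0.5, "wx": 0, "wy": 0, "wz": 0},
  {"dx": 0, "dy": -0.1, "dz": -0.65, "wx": 0, "wy": 0.02, "wz": 0},
  {"dx": 0, "dy": -0.3, "dz": -0.65, "wx": 0, "wy": 0.04, "wz": -0.02},
  {"dx": 0, "dy": -0.55, "dz": -0.65, "wx": 0, "wy": 0.06, "wz": -0.04},
  {"dx": 0, "dy": -0.8, "dz": -0.65, "wx": 0, "wy": 0.083, "wz": -0.06},
  {"dx": 0, "dy": -0.95, "dz": -0.65, "wx": 0, "wy": 0.083, "wz": -0.07},
  {"dx": 0, "dy": -1, "dz": -0.65, "wx": 0, "wy": 0.083, "wz": -0.07},
], fingers=-0.62)

```text
t: 33.98
eef_pos: [0.5198, 0.1424, 0.263]
eef_rot: [-1.321, 2.826, -0.171]
wrist_force: [-0.4, -0.5, 0.3]
grip_width: 0.808
grip_force: 0.0
```

```bash
python3 - <<'E'
from h import *
im=grab_frame('top');C=cups(im,get_calibration('top'))
cv2.imwrite('pics/s10.png',cv2.resize(grab_frame('scene')[230:400,180:380],None,fx=3,fy=3))
b=C.get('green',[.5087,-.0006]);R=tool(1.0)
s=status.state();print(s['eef_pos'],s['joint_pos'])
rows([((b[0],b[1],.15),R),((b[0],b[1],.02),R)])
E
```

```text
orange [358.3 211.9] [ 24  21 128] [ 0.5503 -0.1055  0.055 ]
green [322.  226.1] [ 19  19 264] [ 0.5086 -0.0007  0.055 ]
yellow [297.7 220.4] [ 19  19 282] [0.525  0.0697 0.055 ]
[0.51816089 0.14280732 0.26304871] [-0.09437988  0.32234221 -0.40145276  1.81356744  0.27350948  1.03327662
  1.8271732 ]
t 34.08 f [-1.1  0.3  0. ] w 0.81
dx 0.5625 dy -0.3605 dz 0.6246 wx -0.0166 wy -0.0059 wz -0.0201 steps 3
dx 0.5426 dy -0.2914 dz 1.2706 wx -0.0166 wy -0.0059 wz -0.0201 steps 5
```

View pics/s10.png

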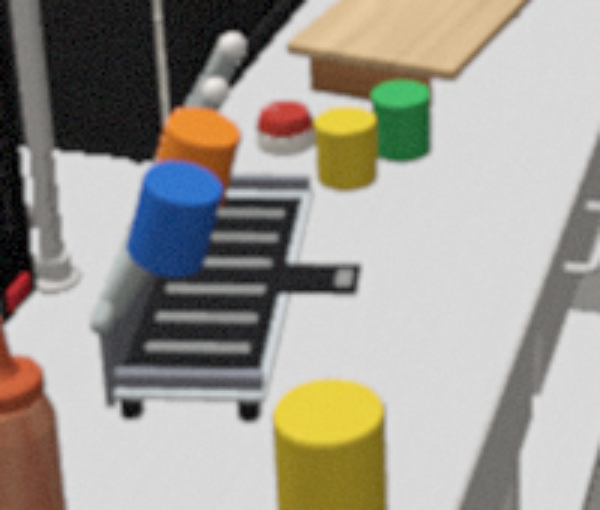

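Orange is hung on peg 2. Now green.

Emit:
move_arm([
  {"dx": 0.2, "dy": -0.12, "dz": 0.1, "wx": -0.006, "wy": -0.002, "wz": -0.007},
  {"dx": 0.4, "dy": -0.25, "dz": 0.3, "wx": -0.0166, "wy": -0.006, "wz": -0.02},
  {"dx": 0.562, "dy": -0.36, "dz": 0.5, "wx": -0.0166, "wy": -0.006, "wz": -0.02},
  {"dx": 0.562, "dy": -0.36, "dz": 0.625, "wx": -0.0166, "wy": -0.006, "wz": -0.02},
  {"dx": 0.562, "dy": -0.36, "dz": 0.625, "wx": -0.0166, "wy": -0.006, "wz": -0.02},
  {"dx": 0.562, "dy": -0.36, "dz": 0.625, "wx": -0.0166, "wy": -0.006, "wz": -0.02},
])

```text
t: 34.83
eef_pos: [0.5096, 0.0016, 0.1518]
eef_rot: [-1.512, 2.752, -0.001]
wrist_force: [0.3, 0.4, 0.6]
grip_width: 0.808
grip_force: 0.0
```

```bash
python3 - <<'E'
from h import *
rows([((.5087,-.0006,.02),tool(1.0))])
E
```

```text
t 34.83 f [0.3 0.4 0.6] w 0.808
dx 0.0124 dy -0.0010 dz 0.6590 wx -0.0003 wy 0.0002 wz 0.0007 steps 3
```

Emit:
move_arm([
  {"dx": 0.012, "dy": 0, "dz": 0.05, "wx": 0, "wy": 0, "wz": 0},
  {"dx": 0.012, "dy": 0, "dz": 0.25, "wx": 0, "wy": 0, "wz": 0},
  {"dx": 0.012, "dy": 0, "dz": 0.45, "wx": 0, "wy": 0, "wz": 0},
  {"dx": 0.012, "dy": 0, "dz": 0.6, "wx": 0, "wy": 0, "wz": 0},
  {"dx": 0.012, "dy": 0, "dz": 0.65, "wx": 0, "wy": 0, "wz": 0},
  {"dx": 0.012, "dy": 0, "dz": 0.65, "wx": 0, "wy": 0, "wz": 0},
  {"dx": 0.012, "dy": 0, "dz": 0.65, "wx": 0, "wy": 0, "wz": 0},
])

```text
t: 35.7
eef_pos: [0.5091, -0.0022, 0.0218]
eef_rot: [-1.509, 2.753, -0.003]
wrist_force: [-0.3, 0.4, -0.3]
grip_width: 0.812
grip_force: 0.0
```

Emit:
move_arm([
  {"dx": 0, "dy": 0, "dz": 0, "wx": 0, "wy": 0, "wz": 0},
  {"dx": 0, "dy": 0, "dz": 0, "wx": 0, "wy": 0, "wz": 0},
  {"dx": 0, "dy": 0, "dz": 0, "wx": 0, "wy": 0, "wz": 0},
  {"dx": 0, "dy": 0, "dz": 0, "wx": 0, "wy": 0, "wz": 0},
], fingers=1)

```text
t: 36.2
eef_pos: [0.509, -0.0023, 0.022]
eef_rot: [-1.509, 2.753, -0.003]
wrist_force: [-1.0, -0.8, 6.9]
grip_width: 0.633
grip_force: 41.5
```

Emit:
move_arm([
  {"dx": 0, "dy": 0, "dz": -0.1, "wx": 0, "wy": 0, "wz": 0},
  {"dx": 0, "dy": 0, "dz": -0.35, "wx": 0, "wy": 0, "wz": 0},
  {"dx": 0, "dy": 0, "dz": -0.6, "wx": 0, "wy": 0, "wz": 0.02},
  {"dx": 0, "dy": 0, "dz": -0.85, "wx": 0, "wy": 0, "wz": 0.04},
  {"dx": 0, "dy": 0, "dz": -1, "wx": 0, "wy": 0, "wz": 0.06},
  {"dx": 0, "dy": 0, "dz": -1, "wx": 0, "wy": 0, "wz": 0.085},
  {"dx": 0, "dy": 0, "dz": -1, "wx": 0, "wy": 0, "wz": 0.085},
])

```text
t: 37.08
eef_pos: [0.508, -0.0022, 0.2214]
eef_rot: [-0.732, 3.054, -0.002]
wrist_force: [0.7, 0.2, -0.5]
grip_width: 0.632
grip_force: 42.6
```

```bash
python3 - <<'E'
from h import *
Rt=tool(yawR,np.radians(30));T=tip(1)
rows([(T+.09*aR+[0,0,.02],Rt),(T+.05*aR,Rt)])
cups(grab_frame('top'),get_calibration('top'))
E
```

```text
t 37.08 f [ 0.7  0.2 -0.5] w 0.632
dx -0.4009 dy 1.1930 dz -0.2941 wx 0.0001 wy -0.0832 wz 0.0013 steps 5
dx -0.5007 dy 1.1926 dz -0.0208 wx 0.0001 wy -0.0832 wz 0.0013 steps 5
orange [356.4 201.9] [13 12 51] [ 0.5794 -0.1001  0.055 ]
yellow [295.  219.3] [ 14  19 178] [0.5279 0.0776 0.055 ]
```

Emit:
move_arm([
  {"dx": 0, "dy": 0.1, "dz": -0.2, "wx": 0, "wy": 0, "wz": 0},
  {"dx": 0.05, "dy": 0.3, "dz": -0.35, "wx": 0, "wy": 0, "wz": 0},
  {"dx": 0.05, "dy": 0.55, "dz": -0.4, "wx": 0, "wy": 0, "wz": 0},
  {"dx": 0, "dy": 0.8, "dz": -0.4, "wx": 0, "wy": -0.02, "wz": 0},
  {"dx": -0.15, "dy": 0.95, "dz": -0.35, "wx": 0, "wy": -0.04, "wz": 0},
  {"dx": -0.3, "dy": 1, "dz": -0.3, "wx": 0, "wy": -0.06, "wz": 0.001},
  {"dx": -0.4, "dy": 1, "dz": -0.3, "wx": 0, "wy": -0.083, "wz": 0.001},
  {"dx": -0.4, "dy": 1, "dz": -0.3, "wx": 0, "wy": -0.083, "wz": 0.001},
  {"dx": -0.4, "dy": 1, "dz": -0.3, "wx": 0, "wy": -0.083, "wz": 0.001},
])

```text
t: 38.25
eef_pos: [0.4889, 0.2121, 0.2806]
eef_rot: [-0.604, 2.562, 0.161]
wrist_force: [-0.1, 0.2, -1.8]
grip_width: 0.637
grip_force: 42.6
```

```bash
python3 - <<'E'
from h import *
Rt=tool(yawR,np.radians(30));T=tip(1)
rows([(T+.09*aR+[0,0,.02],Rt),(T+.05*aR,Rt),(T-.034*aR,Rt)])
cv2.imwrite('pics/w11.png',grab_frame('wrist'))
E
```

```text
t 38.25 f [-0.1  0.2 -1.8] w 0.637
dx 0.0025 dy 0.1950 dz 0.0022 wx 0.0001 wy -0.0007 wz 0.0002 steps 1
dx 0.0512 dy 0.1948 dz 0.2891 wx 0.0001 wy -0.0007 wz 0.0002 steps 2
dx 0.0493 dy 0.1945 dz 0.7090 wx 0.0001 wy -0.0007 wz 0.0002 steps 3
```

View pics/w11.png

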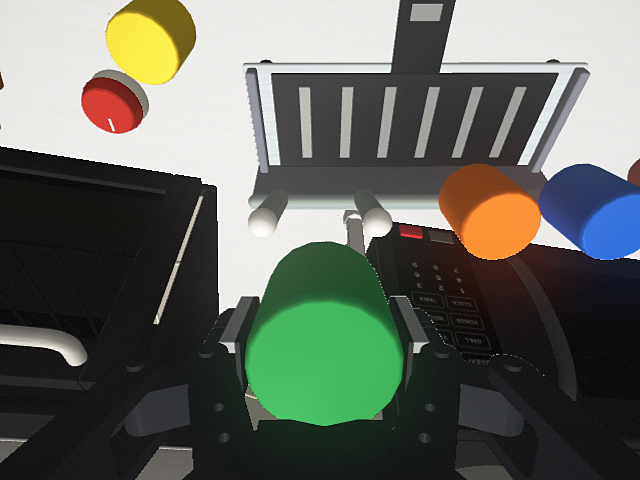

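Green is centred in the grip, circle centre (325,362), as the geometry predicts. Peg 1's ball is at (375,222).

Emit:
move_arm([
  {"dx": 0.01, "dy": 0.1, "dz": 0, "wx": 0, "wy": 0, "wz": 0},
  {"dx": 0.05, "dy": 0.195, "dz": 0.1, "wx": 0, "wy": 0, "wz": 0},
  {"dx": 0.05, "dy": 0.2, "dz": 0.2, "wx": 0, "wy": 0, "wz": 0},
  {"dx": 0.05, "dy": 0.2, "dz": 0.28, "wx": 0, "wy": 0, "wz": 0},
  {"dx": 0.05, "dy": 0.2, "dz": 0.28, "wx": 0, "wy": 0, "wz": 0},
  {"dx": 0.05, "dy": 0.2, "dz": 0.28, "wx": 0, "wy": 0, "wz": 0},
])

```text
t: 39.05
eef_pos: [0.4887, 0.2568, 0.2277]
eef_rot: [-0.602, 2.559, 0.162]
wrist_force: [-0.5, 0.3, 0.3]
grip_width: 0.634
grip_force: 42.7
```

```bash
python3 - <<'E'
from h import *
Rt=tool(yawR,np.radians(30));T=tip(1)
rows([(T+.05*aR,Rt),(T-.034*aR,Rt)])
E
```

```text
t 39.05 f [-0.5  0.3  0.3] w 0.634
dx 0.0060 dy -0.0057 dz 0.0103 wx 0.0001 wy -0.0003 wz 0.0000 steps 1
dx 0.0053 dy -0.0059 dz 0.4303 wx 0.0001 wy -0.0003 wz 0.0000 steps 2
```

Emit:
move_arm([
  {"dx": 0.005, "dy": -0.005, "dz": 0.02, "wx": 0, "wy": 0, "wz": 0},
  {"dx": 0.005, "dy": -0.005, "dz": 0.1, "wx": 0, "wy": 0, "wz": 0},
  {"dx": 0.005, "dy": -0.005, "dz": 0.18, "wx": 0, "wy": 0, "wz": 0},
  {"dx": 0.005, "dy": -0.005, "dz": 0.26, "wx": 0, "wy": 0, "wz": 0},
  {"dx": 0.005, "dy": -0.005, "dz": 0.34, "wx": 0, "wy": 0, "wz": 0},
  {"dx": 0.005, "dy": -0.005, "dz": 0.4, "wx": 0, "wy": 0, "wz": 0},
  {"dx": 0.005, "dy": -0.005, "dz": 0.42, "wx": 0, "wy": 0, "wz": 0},
  {"dx": 0.005, "dy": -0.005, "dz": 0.43, "wx": 0, "wy": 0, "wz": 0},
  {"dx": 0.005, "dy": -0.005, "dz": 0.43, "wx": 0, "wy": 0, "wz": 0},
])

```text
t: 40.17
eef_pos: [0.5265, 0.2746, 0.1522]
eef_rot: [-0.602, 2.559, 0.162]
wrist_force: [-0.5, -0.2, -0.4]
grip_width: 0.632
grip_force: 42.8
```

Emit:
move_arm([
  {"dx": 0, "dy": 0, "dz": 0.01, "wx": 0, "wy": 0, "wz": 0},
  {"dx": 0, "dy": 0, "dz": 0.02, "wx": 0, "wy": 0, "wz": 0},
  {"dx": 0, "dy": 0, "dz": 0.02, "wx": 0, "wy": 0, "wz": 0},
])

```text
t: 40.55
eef_pos: [0.5274, 0.2752, 0.1509]
eef_rot: [-0.603, 2.556, 0.16]
wrist_force: [-26.1, -13.4, 38.5]
grip_width: 0.637
grip_force: 46.0
```

Emit:
move_arm([
  {"dx": 0, "dy": 0, "dz": -0.01, "wx": 0, "wy": 0, "wz": 0},
  {"dx": 0, "dy": 0, "dz": -0.01, "wx": 0, "wy": 0, "wz": 0},
  {"dx": 0, "dy": 0, "dz": -0.01, "wx": 0, "wy": 0, "wz": 0},
  {"dx": 0, "dy": 0, "dz": -0.01, "wx": 0, "wy": 0, "wz": 0},
  {"dx": 0, "dy": 0, "dz": -0.15, "wx": 0, "wy": 0, "wz": 0},
  {"dx": 0, "dy": 0, "dz": -0.3, "wx": 0, "wy": 0, "wz": 0},
  {"dx": 0, "dy": 0, "dz": -0.5, "wx": 0, "wy": 0, "wz": 0},
  {"dx": 0.1, "dy": -0.1, "dz": -0.65, "wx": 0, "wy": 0.02, "wz": 0},
  {"dx": 0.2, "dy": -0.3, "dz": -0.7, "wx": 0, "wy": 0.04, "wz": 0},
  {"dx": 0.3, "dy": -0.5, "dz": -0.75, "wx": 0, "wy": 0.06, "wz": 0},
  {"dx": 0.5, "dy": -0.6, "dz": -0.8, "wx": 0, "wy": 0.083, "wz": 0},
  {"dx": 0.6, "dy": -0.6, "dz": -0.85, "wx": 0, "wy": 0.083, "wz": 0},
  {"dx": 0.6, "dy": -0.6, "dz": -0.85, "wx": 0, "wy": 0.083, "wz": 0},
], fingers=-0.62)

```text
t: 42.18
eef_pos: [0.4119, 0.083, 0.2355]
eef_rot: [0.718, -3.057, -0.0]
wrist_force: [1.1, -0.3, 0.2]
grip_width: 0.812
grip_force: 0.0
```

```bash
python3 - <<'E'
from h import *
im=grab_frame('top');k=get_calibration('top');C=cups(im,k)
cv2.imwrite('pics/top12.png',im[150:310,140:380])
cv2.imwrite('pics/s12.png',grab_frame('scene'))
hsv=cv2.cvtColor(im,cv2.COLOR_BGR2HSV);m=cv2.inRange(hsv,(0,150,90),(5,255,255));m[:150]=0;m[:,:280]=0;m[240:]=0;m[:,360:]=0
N,L,S,Q=cv2.connectedComponentsWithStats(m)
for i in range(1,N):
    if S[i][4]>30: print('timer',Q[i],S[i],bp('top',Q[i],.037,k))
b=C['yellow'];s=status.state();print(s['eef_pos'])
for yw in (.462,.9): rows([((b[0],b[1],.15),tool(yw))])
E
```

```text
orange [364.  217.1] [15 32 96] [ 0.5353 -0.122   0.055 ]
yellow [298.1 220. ] [ 20  19 263] [0.5259 0.0684 0.055 ]
timer [308.45810056 192.11731844] [301 185  16  15 179] [0.61065606 0.03944933 0.037     ]
[0.4133308  0.08414469 0.23616312]
t 42.27 f [ 0.1  0.3 -0.5] w 0.81
dx -0.4681 dy -0.3219 dz 0.4312 wx 0.0001 wy 0.0002 wz 0.0001 steps 3
t 42.27 f [ 0.1  0.3 -0.5] w 0.81
dx -0.4681 dy -0.3219 dz 0.4312 wx 0.0000 wy 0.0002 wz -0.0696 steps 3
```

```bash
python3 -c "
import cv2
a=cv2.resize(cv2.imread('pics/top12.png'),(480,320),interpolation=2);b=cv2.resize(cv2.imread('pics/s12.png')[230:400,180:380],(376,320))
b=b[:,:320];cv2.imwrite('pics/c12.png',cv2.hconcat([a,b]))"
```

```text
(no output)
```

View pics/c12.png

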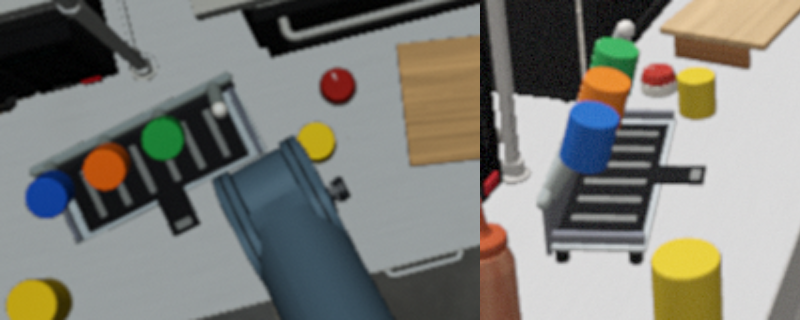

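Three beakers are hung on pegs 3, 2 and 1. Small yellow is unmoved; I've now used up (in fact passed) my picture allowance, so the rest goes by numbers.

Emit:
move_arm([
  {"dx": -0.25, "dy": -0.16, "dz": 0.1, "wx": 0, "wy": 0, "wz": 0},
  {"dx": -0.45, "dy": -0.315, "dz": 0.2, "wx": 0, "wy": 0, "wz": 0},
  {"dx": -0.465, "dy": -0.32, "dz": 0.4, "wx": 0, "wy": 0, "wz": 0},
  {"dx": -0.465, "dy": -0.32, "dz": 0.43, "wx": 0, "wy": 0, "wz": 0},
  {"dx": -0.465, "dy": -0.32, "dz": 0.43, "wx": 0, "wy": 0, "wz": 0},
])

```text
t: 42.9
eef_pos: [0.5245, 0.0691, 0.1505]
eef_rot: [0.722, -3.057, -0.002]
wrist_force: [-0.3, -0.1, 0.3]
grip_width: 0.814
grip_force: 0.0
```

```bash
python3 - <<'E'
from h import *
rows([((.525,.0695,.02),tool(.462))])
E
```

```text
t 42.9 f [-0.3 -0.1  0.3] w 0.814
dx -0.0033 dy -0.0000 dz 0.6524 wx 0.0002 wy 0.0000 wz 0.0003 steps 3
```

Emit:
move_arm([
  {"dx": 0, "dy": 0, "dz": 0.05, "wx": 0, "wy": 0, "wz": 0},
  {"dx": 0, "dy": 0, "dz": 0.25, "wx": 0, "wy": 0, "wz": 0},
  {"dx": 0, "dy": 0, "dz": 0.45, "wx": 0, "wy": 0, "wz": 0},
  {"dx": 0, "dy": 0, "dz": 0.6, "wx": 0, "wy": 0, "wz": 0},
  {"dx": 0, "dy": 0, "dz": 0.65, "wx": 0, "wy": 0, "wz": 0},
  {"dx": 0, "dy": 0, "dz": 0.65, "wx": 0, "wy": 0, "wz": 0},
  {"dx": 0, "dy": 0, "dz": 0.65, "wx": 0, "wy": 0, "wz": 0},
])

```text
t: 43.78
eef_pos: [0.5256, 0.0686, 0.0213]
eef_rot: [-0.72, 3.056, 0.001]
wrist_force: [0.1, 0.9, 0.1]
grip_width: 0.813
grip_force: 0.0
```

Emit:
move_arm([
  {"dx": 0, "dy": 0, "dz": 0, "wx": 0, "wy": 0, "wz": 0},
  {"dx": 0, "dy": 0, "dz": 0, "wx": 0, "wy": 0, "wz": 0},
  {"dx": 0, "dy": 0, "dz": 0, "wx": 0, "wy": 0, "wz": 0},
  {"dx": 0, "dy": 0, "dz": 0, "wx": 0, "wy": 0, "wz": 0},
], fingers=1)

```text
t: 44.28
eef_pos: [0.5255, 0.0684, 0.0214]
eef_rot: [-0.72, 3.056, 0.0]
wrist_force: [-2.5, -1.2, 8.5]
grip_width: 0.656
grip_force: 41.0
```

Emit:
move_arm([
  {"dx": 0, "dy": 0, "dz": -0.1, "wx": 0, "wy": 0, "wz": 0},
  {"dx": 0, "dy": 0, "dz": -0.35, "wx": 0, "wy": 0, "wz": 0},
  {"dx": 0, "dy": 0, "dz": -0.6, "wx": 0, "wy": 0, "wz": 0},
  {"dx": 0, "dy": 0, "dz": -0.85, "wx": 0, "wy": 0, "wz": 0},
  {"dx": 0, "dy": 0, "dz": -1, "wx": 0, "wy": 0, "wz": 0},
  {"dx": 0.2, "dy": 0, "dz": -1, "wx": 0, "wy": 0, "wz": 0},
  {"dx": 0.2, "dy": 0, "dz": -1, "wx": 0, "wy": 0, "wz": 0},
])

```text
t: 45.15
eef_pos: [0.4866, 0.0489, 0.221]
eef_rot: [0.719, -3.057, 0.003]
wrist_force: [0.3, -0.1, -0.1]
grip_width: 0.654
grip_force: 42.8
```

```bash
python3 - <<'E'
from h import *
Rt=tool(yawR,np.radians(30));T=tip(0)
rows([(T+.09*aR+[0,0,.02],Rt),(T+.05*aR,Rt)])
E
```

```text
t 45.15 f [ 0.3 -0.1 -0.1] w 0.654
dx -0.3723 dy 0.4950 dz -0.2962 wx -0.0002 wy -0.0836 wz 0.0001 steps 3
dx -0.4728 dy 0.4954 dz -0.0232 wx -0.0002 wy -0.0836 wz 0.0001 steps 3
```

Held at h=0.0214, so the final TCP is tip − 0.0346·a.

Emit:
move_arm([
  {"dx": 0, "dy": 0.1, "dz": -0.2, "wx": 0, "wy": -0.02, "wz": 0},
  {"dx": -0.1, "dy": 0.25, "dz": -0.35, "wx": 0, "wy": -0.04, "wz": 0},
  {"dx": -0.25, "dy": 0.4, "dz": -0.35, "wx": 0, "wy": -0.06, "wz": 0},
  {"dx": -0.37, "dy": 0.495, "dz": -0.3, "wx": 0, "wy": -0.0835, "wz": 0},
  {"dx": -0.37, "dy": 0.495, "dz": -0.3, "wx": 0, "wy": -0.0835, "wz": 0},
  {"dx": -0.42, "dy": 0.495, "dz": -0.15, "wx": 0, "wy": -0.0835, "wz": 0},
  {"dx": -0.473, "dy": 0.495, "dz": -0.023, "wx": 0, "wy": -0.0835, "wz": 0},
  {"dx": -0.473, "dy": 0.495, "dz": -0.023, "wx": 0, "wy": -0.0835, "wz": 0},
  {"dx": -0.473, "dy": 0.495, "dz": -0.023, "wx": 0, "wy": -0.0835, "wz": 0},
])

```text
t: 46.28
eef_pos: [0.5299, 0.1809, 0.2258]
eef_rot: [-0.601, 2.556, 0.162]
wrist_force: [0.7, 0.9, -0.9]
grip_width: 0.655
grip_force: 42.9
```

```bash
python3 - <<'E'
from h import *
Rt=tool(yawR,np.radians(30));T=tip(0)
rows([(T+.05*aR,Rt),(T-.0346*aR,Rt)])
E
```

```text
t 46.27 f [ 0.7  0.9 -0.9] w 0.655
dx 0.0147 dy 0.0010 dz -0.0055 wx 0.0000 wy 0.0002 wz 0.0000 steps 1
dx 0.0152 dy 0.0009 dz 0.4175 wx 0.0000 wy 0.0002 wz 0.0000 steps 2
```

Emit:
move_arm([
  {"dx": 0.015, "dy": 0, "dz": 0.02, "wx": 0, "wy": 0, "wz": 0},
  {"dx": 0.015, "dy": 0, "dz": 0.1, "wx": 0, "wy": 0, "wz": 0},
  {"dx": 0.015, "dy": 0, "dz": 0.18, "wx": 0, "wy": 0, "wz": 0},
  {"dx": 0.015, "dy": 0, "dz": 0.26, "wx": 0, "wy": 0, "wz": 0},
  {"dx": 0.015, "dy": 0, "dz": 0.34, "wx": 0, "wy": 0, "wz": 0},
  {"dx": 0.015, "dy": 0, "dz": 0.39, "wx": 0, "wy": 0, "wz": 0},
  {"dx": 0.015, "dy": 0, "dz": 0.41, "wx": 0, "wy": 0, "wz": 0},
  {"dx": 0.015, "dy": 0, "dz": 0.42, "wx": 0, "wy": 0, "wz": 0},
  {"dx": 0.015, "dy": 0, "dz": 0.42, "wx": 0, "wy": 0, "wz": 0},
])

```text
t: 47.4
eef_pos: [0.5649, 0.198, 0.151]
eef_rot: [-0.601, 2.556, 0.161]
wrist_force: [-2.7, -2.5, 3.6]
grip_width: 0.657
grip_force: 43.4
```

Light contact; a small extra push, then release and retract.

Emit:
move_arm([
  {"dx": 0, "dy": 0, "dz": 0.005, "wx": 0, "wy": 0, "wz": 0},
  {"dx": 0, "dy": 0, "dz": 0.01, "wx": 0, "wy": 0, "wz": 0},
  {"dx": 0, "dy": 0, "dz": 0.01, "wx": 0, "wy": 0, "wz": 0},
])

```text
t: 47.78
eef_pos: [0.5653, 0.1982, 0.1505]
eef_rot: [-0.601, 2.554, 0.159]
wrist_force: [-19.5, -9.9, 27.8]
grip_width: 0.658
grip_force: 45.9
```

Emit:
move_arm([
  {"dx": 0, "dy": 0, "dz": -0.005, "wx": 0, "wy": 0, "wz": 0},
  {"dx": 0, "dy": 0, "dz": -0.01, "wx": 0, "wy": 0, "wz": 0},
  {"dx": 0, "dy": 0, "dz": -0.01, "wx": 0, "wy": 0, "wz": 0},
  {"dx": 0, "dy": 0, "dz": -0.01, "wx": 0, "wy": 0, "wz": 0},
  {"dx": 0, "dy": 0, "dz": -0.15, "wx": 0, "wy": 0, "wz": 0},
  {"dx": 0, "dy": 0, "dz": -0.3, "wx": 0, "wy": 0, "wz": 0},
  {"dx": 0, "dy": 0, "dz": -0.5, "wx": 0, "wy": 0, "wz": 0},
  {"dx": 0.1, "dy": -0.1, "dz": -0.65, "wx": 0, "wy": 0.02, "wz": 0},
  {"dx": 0.2, "dy": -0.3, "dz": -0.7, "wx": 0, "wy": 0.04, "wz": 0},
  {"dx": 0.3, "dy": -0.5, "dz": -0.75, "wx": 0, "wy": 0.06, "wz": 0},
  {"dx": 0.4, "dy": -0.7, "dz": -0.8, "wx": 0, "wy": 0.083, "wz": 0},
  {"dx": 0.4, "dy": -0.9, "dz": -0.85, "wx": 0, "wy": 0.083, "wz": 0},
  {"dx": 0.4, "dy": -1, "dz": -0.85, "wx": 0, "wy": 0.083, "wz": 0},
  {"dx": 0.4, "dy": -1, "dz": -0.85, "wx": 0, "wy": 0.083, "wz": 0},
], fingers=-0.62)

```text
t: 49.52
eef_pos: [0.5166, -0.0493, 0.255]
eef_rot: [-0.717, 3.056, 0.003]
wrist_force: [-0.1, -0.9, -0.0]
grip_width: 0.807
grip_force: 0.0
```

```bash
python3 - <<'E'
from h import *
im=grab_frame('top');k=get_calibration('top')
cv2.imwrite('pics/top13.png',im)
hsv=cv2.cvtColor(im,cv2.COLOR_BGR2HSV)
for n,lo,hi,i in [('blue',105,130,3),('orange',6,17,2),('green',45,80,1),('yellow',22,32,0)]:
    m=cv2.inRange(hsv,(lo,120,90),(hi,255,255));m[:180]=0;m[270:]=0;m[:,:145]=0;m[:,285:]=0
    N,L,S,Q=cv2.connectedComponentsWithStats(m);
    if N>1:
        j=1+np.argmax(S[1:,4]);print(n,Q[j].round(1),S[j][2:],'expected end-face centre',proj('top',tip(i)+.004*aR,k).round(1))
for name,n,z in [('top','tongue_tip',.0315),('top','plate_mid',.0315),('top','kitchen_timer',0)]:
    for d in pinpoint(name,n)[:1]:
        X=bp(name,d['position'],z,k);print(n,X.round(4),(X-oR)@xR,(X-oR)@yR)
k2=get_calibration('scene');sc=grab_frame('scene');cv2.imwrite('pics/s13.png',sc);hsv=cv2.cvtColor(sc,cv2.COLOR_BGR2HSV)
for n,i,lo,hi in [('cup0_floor',3,105,130),('cup1_floor',2,6,17),('cup2_floor',1,45,80),('cup3_floor',0,22,32)]:
    print(n,proj('scene',tip(i),k2).round(1),[(np.round(d['position'],1),round(d['confidence'],2)) for d in pinpoint('scene',n)][:3])
E
```

```text
blue [163.  247.5] [ 21  24 372] expected end-face centre [162.9 248.5]
orange [192.1 233.2] [ 22  25 410] expected end-face centre [192.1 234.3]
green [220.7 219. ] [ 21  21 337] expected end-face centre [221.2 220.2]
yellow [249.7 205. ] [ 21  23 367] expected end-face centre [250.1 206.1]
tongue_tip [0.4003 0.2607 0.0315] -0.09208176307842166 0.0014742858131412703
plate_mid [0.5088 0.3047 0.0315] 0.02468053780031156 -0.0074901178699302755
kitchen_timer [0.6073 0.035  0.    ] -0.0073947009634595055 -0.2927478266361418
cup0_floor [241.  292.5] [(array([238.3, 291.2]), 0.81), (array([377.2, 224.4]), 0.46)]
cup1_floor [248.  273.9] [(array([248.4, 271.6]), 0.8)]
cup2_floor [254.3 257.4] [(array([252.2, 254.8]), 0.66)]
cup3_floor [259.8 242.7] [(array([291.3, 367.8]), 0.61), (array([258.9, 242.3]), 0.57)]
```

All four beakers sit where a fully hung cup should, and the plate's last contact was against the panel. Handing in.

```bash
python3 -c "
from rig import job_done
print(job_done())"
```

```text
the job is handed in; nothing more can be done
None
```

I handed the job in at about 50 s, with no verdict returned: the plate is home against the back panel, all four small beakers hang on their own pegs, and the bystanders were never touched; I viewed 16 pictures against the limit of 14.

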